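Clear the screwdrivers off the drill bench

TASK

Make the bench drill safe by pressing its red mushroom stop fully down, then tidy up: stand every screwdriver on the mat in the holder's cups, shank down and handle up, with its tip on the cup's floor. Only when all of them are standing, twist the mushroom head clockwise until it is fully out again, leaving the holder standing on its foot and the tin, the sanding block and the tape measure undisturbed.

Things in the scene. Friction and masses are not known exactly. Their poses are not given: they have to be found in the camera images.
- stop_top (a point): Centre of the top of the red mushroom head (z up), 94 mm above the bench when out. The head is a disc 40 mm across, 20 mm thick, on a steel stem 22 mm across (24 mm of it bare when out) rising from the middle of a fixed grey box 110 x 110 mm, 50 mm high, with a collar 42 mm across and 4 mm high round the stem. The box is on the right (-y) side.
- stop_press (a joint): Depth of the mushroom head: 0 fully out, 0.010 m fully down. Pressing takes 4 to 10 N and it STAYS down when let go. Going down, the head turns itself 0.7 rad anticlockwise (from above); twisting it 0.7 rad clockwise brings it up the full 10 mm, like a steep screw (14 mm per rad), with under 0.1 N m. It cannot rise without turning.
- stop_turn (a joint): Turn of the mushroom head: 0 when out, -0.7 rad when fully down; it grows clockwise seen from above.
- holder: Tool holder, 0.95 kg, loose on the bench: a plywood foot 240 x 86 mm, 8 mm thick, with a row of four square steel cups along its x axis. Origin: centre of its underside; x along the row, z up. The cups rise to 93 mm; their inner floor is 11 mm above the underside. It stands on the left (+y) side.
- cup0 (a point): Centre of the mouth of holder cup 0 (holder x = -90 mm). Each cup is 32 mm square outside and 26 mm square inside, walls 3 mm, 82 mm deep; cups are 60 mm apart.
- cup1 (a point): Centre of the mouth of holder cup 1 (holder x = -30 mm). Each cup is 32 mm square outside and 26 mm square inside, walls 3 mm, 82 mm deep; cups are 60 mm apart.
- cup2 (a point): Centre of the mouth of holder cup 2 (holder x = +30 mm). Each cup is 32 mm square outside and 26 mm square inside, walls 3 mm, 82 mm deep; cups are 60 mm apart.
- cup3 (a point): Centre of the mouth of holder cup 3 (holder x = +90 mm). Each cup is 32 mm square outside and 26 mm square inside, walls 3 mm, 82 mm deep; cups are 60 mm apart.
- driver0_mid (a point): Centre of a screwdriver 200 mm long, 130 g: wooden handle 28 x 28 mm, 95 mm long, then a round steel shank 12 mm thick, 105 mm long, on its axis. x runs along the axis from tip to handle end (tip at -100 mm, handle +5 to +100 mm). It balances 15 mm to the handle side. It starts lying on the mat, handle to the right (about -y). All are alike; three or four are present.
- driver0_tip (a point): The tip of driver0's shank (same axes as driver0_mid).
- driver1_mid (a point): Centre of a screwdriver 200 mm long, 130 g: wooden handle 28 x 28 mm, 95 mm long, then a round steel shank 12 mm thick, 105 mm long, on its axis. x runs along the axis from tip to handle end (tip at -100 mm, handle +5 to +100 mm). It balances 15 mm to the handle side. It starts lying on the mat, handle to the right (about -y). All are alike; three or four are present.
- driver1_tip (a point): The tip of driver1's shank (same axes as driver1_mid).
- driver2_mid (a point): Centre of a screwdriver 200 mm long, 130 g: wooden handle 28 x 28 mm, 95 mm long, then a round steel shank 12 mm thick, 105 mm long, on its axis. x runs along the axis from tip to handle end (tip at -100 mm, handle +5 to +100 mm). It balances 15 mm to the handle side. It starts lying on the mat, handle to the right (about -y). All are alike; three or four are present.
- driver2_tip (a point): The tip of driver2's shank (same axes as driver2_mid).
- driver3_mid (a point): Centre of a screwdriver 200 mm long, 130 g: wooden handle 28 x 28 mm, 95 mm long, then a round steel shank 12 mm thick, 105 mm long, on its axis. x runs along the axis from tip to handle end (tip at -100 mm, handle +5 to +100 mm). It balances 15 mm to the handle side. It starts lying on the mat, handle to the right (about -y). All are alike; three or four are present.
- driver3_tip (a point): The tip of driver3's shank (same axes as driver3_mid).
- mat: Black rubber bench mat, fixed, 320 x 360 mm (x by y), 5 mm thick; origin at the centre of its underside. The screwdrivers start on it.
- tin: Bystander: shallow closed filler tin 90 mm across, 45 mm high, origin under its centre.
- block: Bystander: cork sanding block 100 x 60 mm, 40 mm high, origin under its centre.
- tape: Bystander: black tape measure lying flat, 70 x 65 mm, 38 mm high, origin under its centre.
Mind the look-alikes: they are no part of the job. What is shaped like the part that bears driver2_mid but orange or purple is not meant.

How it is judged:
By the outcome, as a careful person would: the job done as asked, in the order asked, and still so for the second after the job is handed in, with the robot touching nothing.
Of driver0, driver1, driver2, driver3 only 3 to 4 are there at a start; the rules pass over those that are not, and their reading is None.
At some moment in a run one of holder may be knocked a few centimetres aside while the robot is not near it.
Once in a run the grip may slacken for a moment while it holds something.
It also fails if it takes over 210 s, if anything falls off the work surface, if the arm or the gripper's body presses on something with over 40 N, if the wrist force passes 120 N, or if a joint passes its speed limit or range.

ROBOT

A 6-joint arm with a two-finger parallel gripper is mounted at the origin on the work surface. World frame = base frame: x ahead of the robot, y to its left, z up, the work surface at z = 0. Lengths are in m, angles in rad, forces in N, time in s.
With the tool pointing down it reaches from about 0.275 to 0.75 m from the base axis. Payload 10.2 kg.
Tool frame: the origin (TCP) lies between the finger pads; the fingertips stand 14 mm ahead of it and the grasp point (between the pads) lies 5 mm behind it; z points along the fingers, y is the line along which they close (so a half turn about z gives the same grasp; the last joint's range is limited). The gripper opens to 88 mm and grips with 3 to 60 N. Pads are 18 mm wide; open, the fingers measure 123 mm over their backs; the gripper's body (75 mm by 187 mm) begins 45 mm behind the grasp point.
Start: joints at [-1.518, 0.313, 1.498, -0, 1.331, -0.223], TCP at [0.143, -0.505, 0.253] pointing down, gripper open.
Joint ranges: [-2.94, 2.94], [-0.97, 2.17], [0.19, 2.56], [-1.23, 4.37], [0.02, 3.11], [-2.88, 2.88]. Speed limits (rad/s): [2.39, 2.39, 3.01, 3.14, 3.14, 3.14].

INTERFACE

Orientations are given as a 3x3 rotation matrix whose columns are the frame's x, y, z axes.
In Python, from station import r, camera, workorder, spotter gives the robot as it stands.
- The arm moves only by the tool play_rows, never from a script. Its argument "rows" is a list of rows, each a list of 3 entries, a list of its own where there are three numbers: the shift along the tool's x, y, z in m, then the turn, a rotation vector about the tool's x, y, z in degrees, then the opening, from 0 (shut) to 1 (fully open). A call has 1 to 12 rows; each row shifts and turns the commanded pose from where the row before left it, along the tool's axes as they then stand; what a row does not reach is not made up. A row lasts 1/10 s, in which the tool goes at most 50 mm and 8.59 degrees, less where a joint would pass 70% of its speed; a pose out of reach is approached as far as the arm can. A call with a gripper value outside its range is refused whole. The fingers move at their own pace and stop on an object; the grip force is fixed at half the most. Time passes only in rows, so rows that do not move let the fingers close. It gives the time, the measured TCP pose, the force, the opening and the grip force at its end, in the units of the state.
- r.observe(): the state, without advancing time (a new reading comes with each control period).
- camera(name): name is "side" or "top"; returns a dict with "pixels" (384x512x3 uint8, red, green, blue), "fov_y" (degrees; the focal length in pixels is half the picture's height over the tangent of half this angle, whatever the lens; pixels are square), "cx", "cy" (the principal point, pixels), "R" (3x3) and "t" (3): a world point X has camera coordinates R X + t. Camera axes: x right, y down, z forward; pixel columns grow to the right and rows downward; lengths in m; the calibration is good to about 2 mm. A picture is of the moment at which its call begins. There is no depth.
- workorder.sign_off(): hands the job in; it is judged then, once.
Trained networks look in the newest picture that a camera, given by its name, has taken for a name from the list of things; names that differ only in an ending like _2 or _b are one class to them, and where a whole thing is asked for, a point or a joint stands for the part that bears it (a point fixed in the world has none). Each returns a list of dicts, best first, with "confidence" (0 to 1); they miss things now and then, are a little off and sometimes report something else, mostly with a low value. They report only what shows in the picture. A call takes as long as a camera call. They do not tell look-alikes from the thing itself.
- spotter.search_frame(camera, thing): "point" ([x, y, z] in m, in world coordinates, good to about 4 mm: the middle of the surface that is visible of it).
- spotter.cut_out(camera, thing): "mask" (384x512 bool, what is visible of it).
The state is a dict: "clock": time; "joints": joint angles; "joint_velocities": joint speeds; "effort": joint torques, N m; "ee_pos": TCP position; "eef_rot": TCP orientation; "ft_force": force on the tool from outside, world axes, zero at the start; "moment": the same for the moment, N m; "width": finger opening in m; "grasp_force": force on a finger pad.
Only numpy, scipy, OpenCV 4.12 (cv2) and the standard library are available. Lean on these libraries where they do the work, as an engineer would, in place of code of your own. Each camera call takes 0.05 s, during which the arm holds its last target. There are 200 camera calls.

## Working session

There is one attempt and no reset: what is moved stays moved. The work goes in short steps, Python scripts to look and compute and a tool call to move; the robot and the scene stay as the last step left them, time stands still between calls to the robot, and variables do not carry over. Pictures are saved under pics/ and viewed, at most 14 in all, crops included, and the job is handed in when it is done.

Besides the shell and the picture viewer there is one more tool, called after "Request:" by a JSON object that holds its "api" and its "payload". play_rows: Moves the arm, as the interface text tells. Its arguments: {"type":"object","properties":{"rows":{"type":"array","items":{"type":"array"}}},"required":["rows"]}

```bash
mkdir -p pics; ls
cat > h.py <<'E'
import numpy as np, cv2
from station import r, camera, workorder, spotter
def cam(n,save=None):
    c=camera(n)
    if save: cv2.imwrite('pics/'+save+'.png',c['pixels'][:,:,::-1])
    return c
def K(c):
    f=c['pixels'].shape[0]/2/np.tan(np.radians(c['fov_y'])/2); return f
def ray(c,u,v,z):
    R=np.array(c['R']);t=np.array(c['t']);f=K(c)
    d=R.T@np.array([(u-c['cx'])/f,(v-c['cy'])/f,1]);o=-R.T@t
    return o+d*(z-o[2])/d[2]
def proj(c,X):
    p=np.array(c['R'])@np.array(X)+np.array(c['t']);f=K(c)
    return c['cx']+f*p[0]/p[2],c['cy']+f*p[1]/p[2]
def st():
    s=r.observe();np.set_printoptions(precision=4,suppress=True)
    print(s['clock'],np.array(s['ee_pos']),'\n',np.array(s['eef_rot']),np.array(s['joints']),np.array(s['ft_force']),s['width'],s['grasp_force'])
E
python3 - <<'E'
from h import *
for n in('top','side'):
    c=cam(n,n+'0');print(n,c['fov_y'],c['cx'],c['cy'],(-np.array(c['R']).T@np.array(c['t'])).round(3))
    for th in('stop_top','holder','driver0_mid','tin','block','tape','mat'):
        for d in spotter.search_frame(n,th)[:6]: print(th,np.round(d['point'],3),round(d['confidence'],2),np.round(proj(c,d['point'])))
st()
E
```

```text
pics
top 48.659088470829154 252.90207588447103 197.55786806114753 [ 0.415 -0.052  1.263]
stop_top [ 0.469 -0.353  0.093] 0.58 [353. 215.]
holder [0.465 0.294 0.005] 0.55 [127. 214.]
driver0_mid [ 0.436 -0.071  0.03 ] 0.76 [251. 226.]
driver0_mid [ 0.559 -0.014  0.007] 0.2 [232. 184.]
tin [0.733 0.28  0.044] 0.66 [132. 122.]
tin [ 0.511 -0.038  0.032] 0.29 [240. 200.]
block [ 0.748 -0.293  0.044] 0.57 [328. 120.]
block [ 0.467 -0.35   0.093] 0.52 [352. 216.]
tape [0.783 0.028 0.04 ] 0.92 [219. 107.]
tape [ 0.52  -0.035  0.032] 0.64 [239. 197.]
mat [ 0.561 -0.015  0.006] 0.95 [233. 184.]
side 44.27088611695384 254.90226337074597 193.98849042671932 [ 0.38  -1.029  1.326]
stop_top [ 0.466 -0.36   0.097] 0.47 [255. 273.]
stop_top [ 0.436 -0.083  0.038] 0.18 [234. 211.]
holder [0.463 0.292 0.021] 0.86 [228. 136.]
holder [ 0.465 -0.357  0.097] 0.2 [254. 272.]
driver0_mid [ 0.434 -0.083  0.036] 0.63 [233. 211.]
tin [0.731 0.26  0.048] 0.57 [298. 128.]
tin [0.462 0.29  0.02 ] 0.43 [228. 136.]
block [ 0.742 -0.303  0.04 ] 0.62 [339. 253.]
tape [0.783 0.02  0.039] 0.76 [326. 174.]
mat [ 0.56  -0.04   0.004] 0.69 [268. 202.]
0.8 [ 0.1429 -0.5052  0.2527] 
 [[ 0.9622  0.2723  0.    ]
 [ 0.2723 -0.9622 -0.    ]
 [ 0.      0.     -1.    ]] [-1.5184  0.3129  1.4977  0.      1.331  -0.2234] [-0.7653  0.248  -0.3607] 0.08831315719521388 0.0
```

Run:
```python
import cv2
a=cv2.imread('pics/top0.png');b=cv2.imread('pics/side0.png')
cv2.imwrite('pics/t0.png',cv2.resize(a[90:270,90:390],None,fx=2.6,fy=2.6,interpolation=2))
cv2.imwrite('pics/s0.png',cv2.resize(b[90:300,140:400],None,fx=2.8,fy=2.8,interpolation=2))
```

```text
(no output)
```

View pics/t0.png

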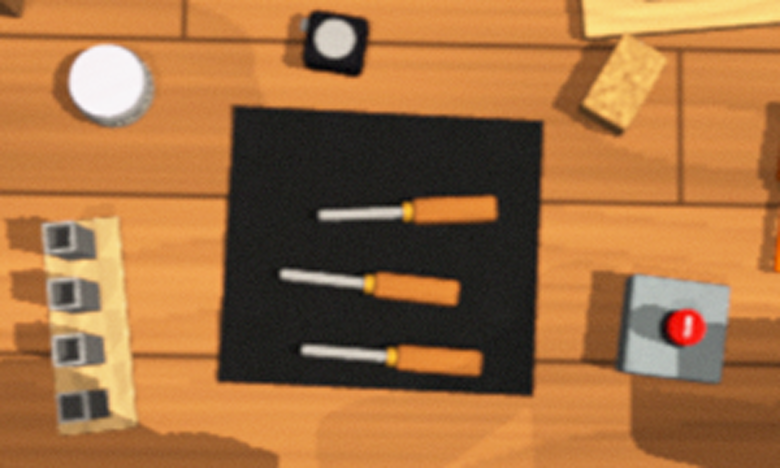

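View pics/s0.png

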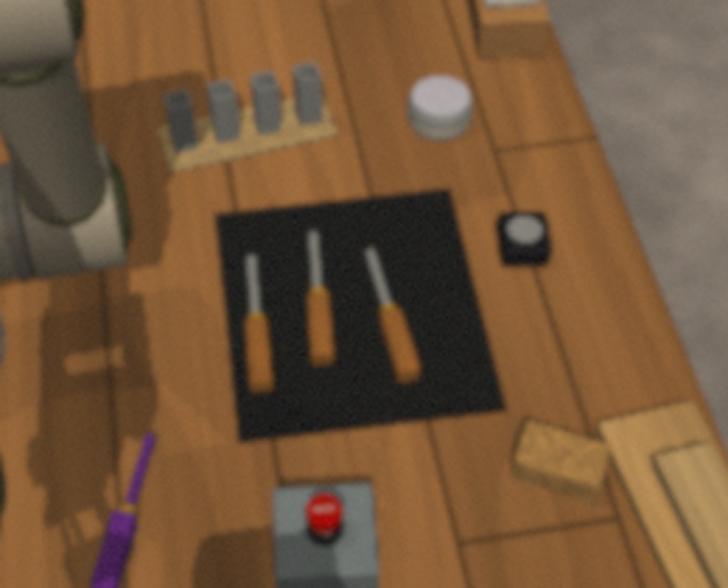

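The top view shows three wooden-handled drivers on the black mat, with handles at crop px (455,209), (418,289) and (437,360). The holder is at (90,325) and the red stop at (685,327).

These could be mistaken for a driver: the orange object at the right edge of the top crop (778,240), and the purple screwdriver in the side crop (115,540). Both lie off the mat, so I choose the three on the mat. Next I measure them.

```bash
cat >> h.py <<'E'
def hsv(c): return cv2.cvtColor(c['pixels'],cv2.COLOR_RGB2HSV)
def comps(m,amin=20):
    n,l,s,ce=cv2.connectedComponentsWithStats(m.astype(np.uint8))
    return [(np.argwhere(l==i)[:,::-1],s[i,4],ce[i]) for i in range(1,n) if s[i,4]>=amin]
def stop(c,z=.094):
    h=hsv(c);m=((h[...,0]<6)|(h[...,0]>174))&(h[...,1]>180)&(h[...,2]>90)
    p=max(comps(m,15),key=lambda q:q[1]); 
    (u,v),rad=cv2.minEnclosingCircle(p[0].astype(np.float32)); return ray(c,u,v,z),(u,v,rad),ray(c,*p[2],z)
def drivers(c):
    # on the mat: handle = saturated orange blobs, shank = grey
    h=hsv(c);uu,vv=np.meshgrid(np.arange(512),np.arange(384))
    mat=np.array([proj(c,[x,y,.005])for x,y in((.41,-.19),(.41,.14),(.71,.14),(.71,-.19))],np.float32)
    reg=np.zeros((384,512),np.uint8);cv2.fillConvexPoly(reg,mat.astype(int),1)
    m=(reg>0)&(h[...,2]>75); out=[]
    for p,a,ce in comps(m,60):
        W=np.array([ray(c,u,v,.025)[:2] for u,v in p])
        hs=h[p[:,1],p[:,0]]; hd=(hs[:,1]>110)
        H=W[hd]; S=W[~hd]
        (cx,cy),wh,an=cv2.minAreaRect((H*1000).astype(np.float32))
        (sx,sy),_,_=cv2.minAreaRect((S*1000).astype(np.float32))
        a=np.degrees(np.arctan2(sy-cy,sx-cx))
        out.append((np.round([cx,cy],1),np.round(wh,1),round(a,1),W[:,0].min().round(3),W[:,0].max().round(3),W[:,1].min().round(3),W[:,1].max().round(3),len(H),len(S)))
    return out
def holder(c):
    # cup mouth corners estimate from network mask
    d=spotter.cut_out('top','holder'); return d
E
python3 - <<'E'
from h import *
c=cam('top');print(stop(c)); 
for d in drivers(c):print(d)
ds=holder(c)
for d in ds: print(d['confidence'],d['mask'].sum(), np.argwhere(d['mask']).min(0),np.argwhere(d['mask']).max(0))
for k in range(4):
    for d in spotter.search_frame('top','cup%d'%k)[:2]: print(k,np.round(d['point'],3),d['confidence'])
cv2.imwrite('pics/hold.png',cv2.resize(c['pixels'][165:265,95:155,::-1],None,fx=6,fy=6,interpolation=cv2.INTER_CUBIC))
c=cam('side');print(stop(c))
for d in drivers(c):print(d)
E
```

```text
(array([ 0.46786145, -0.35149994,  0.094     ]), (353.0714416503906, 215.5, 7.089170455932617), array([ 0.46730114, -0.35116653,  0.094     ]))
(array([ 601.1, -102.2]), array([ 29.7, 109.1]), np.float64(93.5), np.float64(0.585), np.float64(0.617), np.float64(-0.157), np.float64(0.046), 383, 169)
(array([510.7, -60.3]), array([108.7,  31.6]), np.float64(84.6), np.float64(0.492), np.float64(0.53), np.float64(-0.114), np.float64(0.088), 386, 168)
(array([430.3, -86.5]), array([108.9,  31. ]), np.float64(86.1), np.float64(0.413), np.float64(0.448), np.float64(-0.141), np.float64(0.06), 383, 167)
0.71 2448 [173 106] [256 141]
0 [0.465 0.298 0.009] 0.58
1 [0.465 0.298 0.009] 0.58
2 [0.465 0.298 0.009] 0.58
3 [0.465 0.298 0.009] 0.58
(array([0.60777008, 0.88790658, 0.094     ]), (242.5, 29.5, 31.18503189086914), array([0.61021977, 0.8624578 , 0.094     ]))
(array([508.4, -64.2]), array([119.9,  30.6]), np.float64(84.4), np.float64(0.49), np.float64(0.528), np.float64(-0.123), np.float64(0.084), 238, 79)
(array([ 598.8, -105.8]), array([ 31.5, 118.6]), np.float64(93.8), np.float64(0.583), np.float64(0.616), np.float64(-0.165), np.float64(0.043), 249, 83)
(array([428.4, -89.9]), array([117.7,  30.1]), np.float64(86.4), np.float64(0.411), np.float64(0.445), np.float64(-0.149), np.float64(0.061), 244, 82)
```

View pics/hold.png

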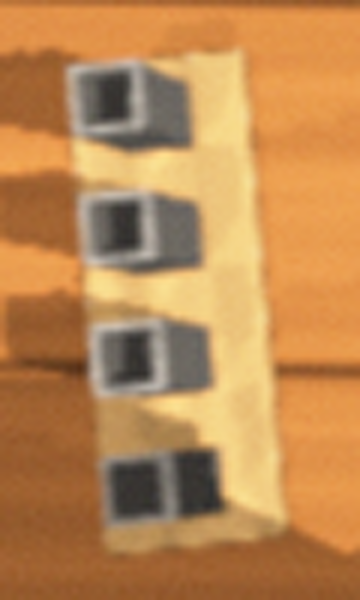

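```bash
cat >> h.py <<'E'
from scipy.spatial.transform import Rotation as Ro, Slerp
def plan(pos,R,n):
    s=r.observe();p0=np.array(s['ee_pos']);R0=Ro.from_matrix(s['eef_rot']);R1=Ro.from_matrix(R)
    w=(R0.inv()*R1).as_rotvec()/n;dp=(np.array(pos)-p0)/n
    print('perrow turn deg',np.degrees(w).round(2))
    for i in range(n): print('  ',np.round((R0*Ro.from_rotvec(w*i)).inv().apply(dp),4).tolist())
E
python3 - <<'E'
from h import *
c=cam('top')
P=[ray(c,u/6+94.6,v/6+164.6,.093) for u,v in((107,100),(119,228),(130,360),(137,490))];print(np.round(P,4))
print(np.round([ray(c,u/6+94.6,v/6+164.6,.008) for u,v in((240,50),(285,525),(107,555))],4))
E
```

```text
[[0.5527 0.3141 0.093 ]
 [0.4938 0.3063 0.093 ]
 [0.4336 0.2988 0.093 ]
 [0.3748 0.2933 0.093 ]]
[[0.5886 0.2765 0.008 ]
 [0.356  0.2461 0.008 ]
 [0.3404 0.3316 0.008 ]]
```

Request:
{"api": "play_rows", "payload": {"rows": [[[0.044,-0.0074,0.008],[0,0,0],0],[[0.044,-0.0074,0.008],[0,0,0],0],[[0.044,-0.0074,0.008],[0,0,0],0],[[0.044,-0.0074,0.008],[0,0,0],0],[[0.044,-0.0074,0.008],[0,0,0],0],[[0.044,-0.0074,0.008],[0,0,0],0],[[0.044,-0.0074,0.01],[0,0,0],0],[[0.046,-0.0074,0.01],[0,0,0],0],[[0,0,0.03],[0,0,0],0],[[0,0,0.025],[0,0,0],0],[[0,0,0.01],[0,0,0],0]]}}

```text
clock: 2.3
ee_pos: [0.467, -0.3509, 0.1174]
eef_rot: [[0.962, 0.273, -0.003], [0.273, -0.962, 0.003], [-0.002, -0.003, -1.0]]
ft_force: [0.2, 0.5, -0.6]
width: 0.0023
grasp_force: 0.0
```

Request:
{"api": "play_rows", "payload": {"rows": [[[0,0,0.006],[0,0,0],0],[[0,0,0.003],[0,0,0],0],[[0,0,0.003],[0,0,0],0],[[0,0,0.003],[0,0,0],0],[[0,0,0.003],[0,0,0],0],[[0,0,0.002],[0,0,0],0],[[0,0,0],[0,0,0],0]]}}

```text
clock: 3.0
ee_pos: [0.4678, -0.3526, 0.1008]
eef_rot: [[0.962, 0.272, 0.002], [0.272, -0.962, -0.002], [0.001, 0.003, -1.0]]
ft_force: [-1.0, -1.0, 3.8]
width: 0.0004
grasp_force: 1.8
```

Request:
{"api": "play_rows", "payload": {"rows": [[[0,0,0.002],[0,0,0],0],[[0,0,0.002],[0,0,0],0],[[0,0,0.001],[0,0,0],0],[[0,0,0],[0,0,0],0]]}}

```text
clock: 3.4
ee_pos: [0.4681, -0.3528, 0.0982]
eef_rot: [[0.962, 0.273, 0.003], [0.273, -0.962, -0.004], [0.001, 0.004, -1.0]]
ft_force: [-5.9, 4.3, 24.2]
width: 0.0003
grasp_force: 11.9
```

```bash
cat >> h.py <<'E'
import json
def log():
    s=r.observe();open('log.txt','a').write(json.dumps([list(map(float,s['joints'])),list(map(float,s['ee_pos'])),np.array(s['eef_rot']).tolist()])+'\n')
def pick(yaw,tilt=30):
    t=np.array([np.cos(np.radians(yaw)),np.sin(np.radians(yaw)),0]);Z=np.array([0,0,1.])
    z=np.sin(np.radians(tilt))*t-np.cos(np.radians(tilt))*Z; y=np.cross(t,Z); return np.c_[np.cross(y,z),y,z]
E
python3 - <<'E'
from h import *
log();st();plan([.600,-.103,.15],pick(93.5),12)
E
```

```text
3.4 [ 0.4681 -0.3528  0.0982] 
 [[ 0.9621  0.2726  0.0025]
 [ 0.2726 -0.9621 -0.0036]
 [ 0.0015  0.0042 -1.    ]] [-0.8454  0.6003  1.4905 -0.0006  1.0464  0.4496] [-5.886   4.2915 24.1921] 0.0003354614328468861 11.866953233984532
perrow turn deg [ 1.71  2.11 -6.31]
   [0.0163, -0.017, -0.0044]
   [0.0182, -0.0152, -0.0032]
   [0.0198, -0.0132, -0.0021]
   [0.0212, -0.011, -0.001]
   [0.0223, -0.0086, 0.0001]
   [0.0231, -0.0061, 0.0012]
   [0.0236, -0.0035, 0.0022]
   [0.0237, -0.0008, 0.0031]
   [0.0235, 0.0019, 0.0039]
   [0.023, 0.0046, 0.0047]
   [0.0222, 0.0073, 0.0054]
   [0.021, 0.0098, 0.0059]
```

Request:
{"api": "play_rows", "payload": {"rows": [[[0,0,-0.03],[0,0,0],0],[[0,0,-0.03],[0,0,0],0.7],[[0,0,-0.02],[0,0,0],0.7]]}}

```text
clock: 3.7
ee_pos: [0.4677, -0.3521, 0.177]
eef_rot: [[0.962, 0.272, 0.002], [0.272, -0.962, -0.002], [0.001, 0.002, -1.0]]
ft_force: [0.8, 0.3, -0.9]
width: 0.0144
grasp_force: 0.0
```

Run:
```python
from h import *
log();st();plan([.600,-.103,.16],pick(93.5),12)
```

```text
3.7 [ 0.4677 -0.3521  0.177 ] 
 [[ 0.9622  0.2722  0.0017]
 [ 0.2722 -0.9622 -0.0017]
 [ 0.0012  0.0021 -1.    ]] [-0.8453  0.5083  1.415   0.0002  1.216   0.4497] [ 0.8468  0.3325 -0.9195] 0.0143867921443592 0.0
perrow turn deg [ 1.7   2.1  -6.31]
   [0.0163, -0.017, 0.0014]
   [0.0179, -0.015, 0.0025]
   [0.0194, -0.0129, 0.0036]
   [0.0205, -0.0106, 0.0047]
   [0.0214, -0.0081, 0.0057]
   [0.0219, -0.0055, 0.0067]
   [0.0221, -0.0029, 0.0077]
   [0.0219, -0.0002, 0.0085]
   [0.0215, 0.0025, 0.0093]
   [0.0207, 0.0051, 0.01]
   [0.0197, 0.0076, 0.0105]
   [0.0183, 0.01, 0.0109]
```

Request:
{"api": "play_rows", "payload": {"rows": [[[0.0163,-0.017,0.0014],[1.7,2.1,-6.31],0.7],[[0.0179,-0.015,0.0025],[1.7,2.1,-6.31],0.7],[[0.0194,-0.0129,0.0036],[1.7,2.1,-6.31],0.7],[[0.0205,-0.0106,0.0047],[1.7,2.1,-6.31],0.7],[[0.0214,-0.0081,0.0057],[1.7,2.1,-6.31],0.7],[[0.0219,-0.0055,0.0067],[1.7,2.1,-6.31],0.7],[[0.0221,-0.0029,0.0077],[1.7,2.1,-6.31],0.7],[[0.0219,-0.0002,0.0085],[1.7,2.1,-6.31],0.7],[[0.0215,0.0025,0.0093],[1.7,2.1,-6.31],0.7],[[0.0207,0.0051,0.01],[1.7,2.1,-6.31],0.7],[[0.0197,0.0076,0.0105],[1.7,2.1,-6.31],0.7],[[0.0183,0.01,0.0109],[1.7,2.1,-6.31],0.7]]}}

```text
clock: 4.9
ee_pos: [0.6002, -0.1019, 0.158]
eef_rot: [[-0.056, 0.998, -0.032], [0.863, 0.064, 0.501], [0.502, 0.0, -0.865]]
ft_force: [-0.6, -0.8, -0.8]
width: 0.0615
grasp_force: 0.0
```

```bash
cat >> h.py <<'E'
def fk0(q):
    return Ro.from_euler('ZYZYZ',[q[0],q[1]+q[2],q[3],q[4],q[5]+np.pi/2])
E
python3 - <<'E'
from h import *
log();st();print(fk0(r.observe()['joints']).as_matrix());plan([.600,-.103,.09],pick(93.5),3)
E
```

```text
4.9 [ 0.6002 -0.1019  0.158 ] 
 [[-0.0557  0.9979 -0.0323]
 [ 0.8631  0.0644  0.5009]
 [ 0.5019  0.0001 -0.8649]] [-0.527   0.6886  1.2516  0.4304  1.5194 -0.6838] [-0.5948 -0.7973 -0.7965] 0.0615212283282947 0.0Traceback (most recent call last):
  File "<stdin>", line 2, in <module>
  File "h.py", line 58, in fk0
    return Ro.from_euler('ZYZYZ',[q[0],q[1]+q[2],q[3],q[4],q[5]+np.pi/2])
           ~~~~~~~~~~~~~^^^^^^^^^^^^^^^^^^^^^^^^^^^^^^^^^^^^^^^^^^^^^^^^^
  File "scipy/spatial/transform/_rotation.pyx", line 1413, in scipy.spatial.transform._rotation.Rotation.from_euler
ValueError: Expected axis specification to be a non-empty string of upto 3 characters, got ZYZYZ
```

```bash
cat >> h.py <<'E'
def fk0(q):
    return Ro.from_euler('ZYZ',[q[0],q[1]+q[2],q[3]])*Ro.from_euler('YZ',[q[4],q[5]+np.pi/2])
E
python3 - <<'E'
from h import *
print(fk0(r.observe()['joints']).as_matrix());plan([.600,-.103,.0235],pick(93.5),6)
c=cam('top','pk1');cv2.imwrite('pics/pk1c.png',cv2.resize(c['pixels'][130:260,190:330,::-1],None,fx=5,fy=4.5,interpolation=2))
E
```

```text
[[-5.57078260e-02  9.97925772e-01 -3.22613187e-02]
 [ 8.63108702e-01  6.43750812e-02  5.00898411e-01]
 [ 5.01936258e-01  5.89365866e-05 -8.64904613e-01]]
perrow turn deg [-0.02 -0.02  0.03]
   [-0.0114, -0.0001, 0.0193]
   [-0.0114, -0.0001, 0.0193]
   [-0.0114, -0.0001, 0.0193]
   [-0.0114, -0.0001, 0.0193]
   [-0.0114, -0.0001, 0.0193]
   [-0.0114, -0.0001, 0.0193]
```

View pics/pk1c.png

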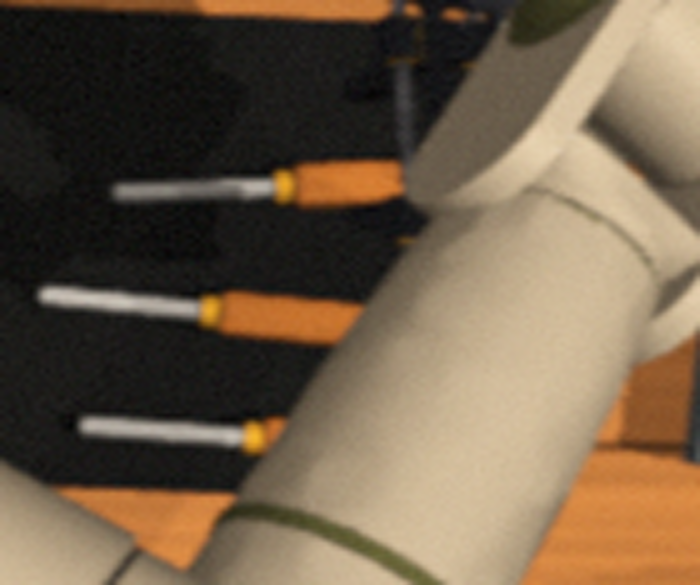

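Request:
{"api": "play_rows", "payload": {"rows": [[[-0.0114,0,0.0193],[0,0,0],0.7],[[-0.0114,0,0.0193],[0,0,0],0.7],[[-0.0114,0,0.0193],[0,0,0],0.7],[[-0.0114,0,0.0193],[0,0,0],0.7],[[-0.0114,0,0.0193],[0,0,0],0.7],[[-0.0114,0,0.0193],[0,0,0],0.7],[[0,0,0],[0,0,0],0.7]]}}

```text
clock: 5.65
ee_pos: [0.5996, -0.1044, 0.0226]
eef_rot: [[-0.049, 0.998, -0.031], [0.864, 0.058, 0.5], [0.501, -0.002, -0.865]]
ft_force: [-0.9, -0.1, -0.1]
width: 0.0618
grasp_force: 0.1
```

Request:
{"api": "play_rows", "payload": {"rows": [[[0,0,0],[0,0,0],0.2],[[0,0,0],[0,0,0],0.2],[[0,0,0],[0,0,0],0.2],[[0,0,0],[0,0,0],0.2],[[0,0,0],[0,0,0],0.2]]}}

```text
clock: 6.15
ee_pos: [0.5998, -0.104, 0.0235]
eef_rot: [[-0.051, 0.998, -0.031], [0.864, 0.06, 0.5], [0.5, -0.001, -0.866]]
ft_force: [1.1, 0.1, 0.5]
width: 0.0277
grasp_force: 29.9
```

```bash
cat >> h.py <<'E'
from scipy.optimize import least_squares
def ik0(R,q1,a,q6near=0):
    # wrist angles for given q1 and forearm pitch a
    M=Ro.from_euler('ZY',[q1,a]).inv()*Ro.from_matrix(R)
    e=M.as_euler('ZYZ'); q6=(e[2]-np.pi/2+np.pi)%(2*np.pi)-np.pi
    q4=e[0] if e[0]>-1.23 else e[0]+2*np.pi
    return q4,e[1],q6
def geom():
    D=[json.loads(l) for l in open('log.txt')]
    def fp(g,q):
        a1,h,L1,L2,off,d,dy=g
        a=q[1]+q[2]
        rr=a1+L1*np.sin(q[1])+L2*np.sin(a)+off*np.cos(a)
        z=h+L1*np.cos(q[1])+L2*np.cos(a)-off*np.sin(a)
        return np.array([rr*np.cos(q[0]),rr*np.sin(q[0]),z])+d*fk0(q).as_matrix()[:,2]
    f=lambda g:np.concatenate([fp(g,np.array(q))-p for q,p,_ in D]+[1e-3*(g-g0)])
    g0=np.array([.1,.4,.4,.4,.0,.35,0]); s=least_squares(f,g0);return s.x,fp,np.abs(s.fun[:-7]).max()
def place(az,tilt=30):
    # tool z at azimuth az, pointing tilt below horizontal; tip down
    a=np.radians(az);t=np.radians(tilt);u=np.array([np.cos(a),np.sin(a),0]);Z=np.array([0,0,1.])
    z=np.cos(t)*u-np.sin(t)*Z; y=np.cross(-Z,Z*0+u)  # placeholder sign fixed below
    y=-np.cross(-Z,z); y/=np.linalg.norm(y); return np.c_[np.cross(y,z),y,z]
E
python3 - <<'E'
from h import *
log();st();g,fp,e=geom();print(g.round(3),e)
R=pick(93.5);print('pick tip in tool',R.T@[np.cos(np.radians(93.5)),np.sin(np.radians(93.5)),0])
for az in (60,75,90,97):
    R=place(az);print(az,R.T@[0,0,-1],[np.round(ik0(R,q1,a),2) for q1 in(-.3,0) for a in(1.6,2.)])
E
```

```text
6.15 [ 0.5998 -0.104   0.0235] 
 [[-0.0513  0.9982 -0.0312]
 [ 0.8642  0.06    0.4995]
 [ 0.5005 -0.0013 -0.8657]] [-0.5298  0.8618  1.3235  0.446   1.2965 -0.7868] [1.1177 0.1033 0.5302] 0.02769444587895068 29.940098749939352
[-0.03   0.318  0.893  0.306  0.326  0.509  0.   ] 0.08376234379686764
pick tip in tool [0.866 0.    0.5  ]
60 [0.866 0.    0.5  ] [array([ 1.04,  1.36, -3.05]), array([1.15, 1.18, 2.86]), array([ 0.99,  1.11, -2.89]), array([1.22, 0.93, 2.97])]
75 [0.866 0.    0.5  ] [array([1.05, 1.59, 3.1 ]), array([1.07, 1.39, 2.75]), array([ 1.04,  1.33, -3.03]), array([1.16, 1.15, 2.87])]
90 [0.866 0.    0.5  ] [array([1.02, 1.81, 2.96]), array([0.97, 1.6 , 2.62]), array([1.05, 1.56, 3.12]), array([1.09, 1.36, 2.76])]
97 [0.866 0.    0.5  ] [array([1.  , 1.92, 2.89]), array([0.92, 1.69, 2.56]), array([1.04, 1.66, 3.05]), array([1.05, 1.46, 2.71])]
```

Request:
{"api": "play_rows", "payload": {"rows": [[[0,0,0],[0,0,0],0.6],[[0,0,0],[0,0,0],0.6],[[0,0,0],[0,0,0],0.6],[[0,0,-0.03],[0,0,0],0.6],[[0,0,-0.03],[0,0,0],0.6],[[0,0,0],[0,0,8.5],0.6],[[0,0,0],[0,0,8.5],0.6],[[0,0,0],[0,0,8.5],0.6],[[0,0,0],[0,0,8.5],0.6],[[0,0,0],[0,0,8.5],0.6],[[0,0,0],[0,0,8.5],0.6]]}}

```text
clock: 7.25
ee_pos: [0.6016, -0.1339, 0.0753]
eef_rot: [[0.748, 0.663, -0.032], [0.587, -0.637, 0.5], [0.311, -0.392, -0.866]]
ft_force: [0.1, 0.7, -0.2]
width: 0.0533
grasp_force: 0.0
```

Request:
{"api": "play_rows", "payload": {"rows": [[[0,0,0],[0,0,8.5],0.6],[[0,0,0],[0,0,8.5],0.6],[[0,0,0],[0,0,8.5],0.6],[[0,0,0],[0,0,8.5],0.6],[[0,0,0],[0,0,8.5],0.6],[[0,0,0],[0,0,8.5],0.6],[[0,0,0],[0,0,8.5],0.6],[[0,0,0],[0,0,8.5],0.6],[[0,0,0],[0,0,8.5],0.6],[[0,0,0],[0,0,8.5],0.6],[[0,0,0],[0,0,8.5],0.6]]}}

```text
clock: 8.35
ee_pos: [0.6016, -0.1339, 0.0752]
eef_rot: [[0.617, -0.787, -0.032], [-0.672, -0.547, 0.5], [-0.41, -0.287, -0.866]]
ft_force: [-0.1, -0.4, -0.1]
width: 0.0529
grasp_force: 0.0
```

```bash
cat >> h.py <<'E'
FL=np.diag([-1,-1,1.])
def gp(yaw,tilt=30): return pick(yaw,tilt)@FL
def pl(az,tilt=30): return place(az,tilt)@FL
E
python3 - <<'E'
from h import *
log();st();plan([.5998,-.1035,.0235],gp(93.5),3)
g,fp,e=geom();print(g.round(3),e)
E
```

```text
8.35 [ 0.6016 -0.1339  0.0752] 
 [[ 0.6165 -0.7867 -0.0316]
 [-0.6719 -0.5466  0.4997]
 [-0.4104 -0.2869 -0.8656]] [-0.5681  0.8123  1.2607  0.4218  1.4125  1.7596] [-0.0903 -0.3613 -0.0579] 0.052862911212062415 0.0
perrow turn deg [ 0.01  0.02 11.69]
   [-0.0001, -0.0001, 0.02]
   [-0.0001, -0.0001, 0.02]
   [-0.0001, -0.0001, 0.02]
[-0.019  0.321  0.875  0.299  0.311  0.512  0.   ] 0.08301325081516253
```

Request:
{"api": "play_rows", "payload": {"rows": [[[0,0,0],[0,0,8.5],0.6],[[0,0,0],[0,0,8.5],0.6],[[0,0,0],[0,0,8.5],0.6],[[0,0,0],[0,0,8.5],0.6],[[0,0,0.02],[0,0,1],0.6],[[0,0,0.02],[0,0,0],0.6],[[0,0,0.02],[0,0,0],0.6],[[0,0,0],[0,0,0],0.2],[[0,0,0],[0,0,0],0.2],[[0,0,0],[0,0,0],0.2],[[0,0,0],[0,0,0],0.2],[[0,0,0],[0,0,0],0.2]]}}

```text
clock: 9.55
ee_pos: [0.5998, -0.1041, 0.0235]
eef_rot: [[0.06, -0.998, -0.031], [-0.864, -0.068, 0.5], [-0.501, -0.003, -0.866]]
ft_force: [0.1, -0.1, 0.5]
width: 0.0278
grasp_force: 29.9
```

```bash
cat >> h.py <<'E'
def geom():
    D=[json.loads(l) for l in open('log.txt')]
    def fp(g,q):
        a1,h,L1,L2,off,d,e,k=g
        a=q[1]+q[2]
        rr=a1+L1*np.sin(q[1])+k*np.cos(q[1])+L2*np.sin(a)+off*np.cos(a)
        z=h+L1*np.cos(q[1])-k*np.sin(q[1])+L2*np.cos(a)-off*np.sin(a)
        F=(Ro.from_euler('ZYZ',[q[0],a,q[3]])*Ro.from_euler('Y',q[4])).as_matrix()
        return np.array([rr*np.cos(q[0]),rr*np.sin(q[0]),z])+d*F[:,2]+e*F[:,0]
    g0=np.array([.1,.4,.4,.4,.0,.35,0,0]); 
    f=lambda g:np.concatenate([fp(g,np.array(q))-p for q,p,_ in D]+[1e-4*(g-g0)])
    s=least_squares(f,g0);return s.x,fp,s.fun[:-8].reshape(-1,3)
E
python3 - <<'E'
from h import *
log();st()
g,fp,e=geom();print(g.round(3),e)
E
```

```text
9.55 [ 0.5998 -0.1041  0.0235] 
 [[ 0.06   -0.9977 -0.0312]
 [-0.8636 -0.0675  0.4996]
 [-0.5006 -0.003  -0.8657]] [-0.53    0.8619  1.3233  0.446   1.2967  2.346 ] [ 0.1379 -0.0752  0.5468] 0.02781056436638913 29.897833513095975
[-0.018  0.318  0.875  0.402  0.334  0.516 -0.009 -0.119] [[-0.0881 -0.0761  0.0037]
 [-0.0849 -0.0795 -0.0047]
 [-0.0035  0.0035  0.0057]
 [-0.0005  0.0003  0.0001]
 [ 0.0023 -0.0046 -0.0048]
 [-0.0005  0.0003  0.    ]]
```

```bash
cat >> h.py <<'E'
D0=[[[-1.5184,.3129,1.4977,0,1.331,-.2234],[.1429,-.5052,.2527],0]]
def geom():
    D=D0+[json.loads(l) for l in open('log.txt')]
    def fp(g,q):
        a1,h,L1,L2,off,d,e,k,l=g
        a=q[1]+q[2]
        rr=a1+L1*np.sin(q[1])+k*np.cos(q[1])+L2*np.sin(a)+off*np.cos(a)
        z=h+L1*np.cos(q[1])-k*np.sin(q[1])+L2*np.cos(a)-off*np.sin(a)
        F=(Ro.from_euler('ZYZ',[q[0],a,q[3]])*Ro.from_euler('Y',q[4])).as_matrix()
        return np.array([rr*np.cos(q[0])-l*np.sin(q[0]),rr*np.sin(q[0])+l*np.cos(q[0]),z])+d*F[:,2]+e*F[:,0]
    g0=np.array([.0,.35,.4,.4,.0,.35,0,0,.116]); 
    f=lambda g:np.concatenate([fp(g,np.array(q))-p for q,p,_ in D]+[1e-3*(g-g0)])
    s=least_squares(f,g0);return s.x,fp,s.fun[:-9].reshape(-1,3)
def ik(p,R,g,fp,q0):
    f=lambda q:np.r_[(fp(g,q)-p)*3,(Ro.from_matrix(R).inv()*fk0(q)).as_rotvec()]
    s=least_squares(f,q0);return s.x,np.abs(s.fun).max()
E
python3 - <<'E'
from h import *
g,fp,e=geom();print(g.round(3),np.abs(e).max())
q0=r.observe()['joints']
for az in(60,75,90,97):
  for p in([.553,.314,.18],[.494,.306,.18],[.434,.299,.18]):
    print(az,*[ (np.round(x,2),round(y,4)) for x,y in [ik(np.array(p),pl(az),g,fp,[-.2,.6,1.3,1,1.6,-.3])]])
E
```

```text
[-0.     0.201  0.439  0.398  0.039  0.234 -0.    -0.     0.116] 3.762122670353252e-05
60 (array([ 0.05,  0.45,  1.86,  1.5 ,  0.82, -0.56]), np.float64(0.0))
60 (array([ 0.04,  0.36,  2.03,  1.56,  0.82, -0.66]), np.float64(0.0))
60 (array([ 0.02,  0.25,  2.19,  1.6 ,  0.83, -0.73]), np.float64(0.0))
75 (array([ 0.  ,  0.53,  1.74,  1.29,  1.05, -0.55]), np.float64(0.0))
75 (array([-0.01,  0.43,  1.91,  1.32,  1.05, -0.63]), np.float64(0.0))
75 (array([-0.03,  0.32,  2.08,  1.35,  1.05, -0.71]), np.float64(0.0))
90 (array([-0.01,  0.61,  1.58,  1.13,  1.28, -0.56]), np.float64(0.0))
90 (array([-0.03,  0.51,  1.77,  1.14,  1.26, -0.64]), np.float64(0.0))
90 (array([-0.05,  0.41,  1.94,  1.15,  1.24, -0.72]), np.float64(0.0))
97 (array([-0.01,  0.66,  1.5 ,  1.06,  1.39, -0.57]), np.float64(0.0))
97 (array([-0.02,  0.55,  1.69,  1.07,  1.35, -0.66]), np.float64(0.0))
97 (array([-0.04,  0.45,  1.87,  1.08,  1.33, -0.73]), np.float64(0.0))
```

```bash
cat >> h.py <<'E'
def tiptool(lt,dz=-.0045,yaw=93.5):
    R=gp(yaw);t=np.array([np.cos(np.radians(yaw)),np.sin(np.radians(yaw)),0]);return R.T@(lt*t+np.array([0,0,dz]))
def jplan(pos,R,q0,n,s0=None,lift=0):
    # joint-space path -> rows (smooth), lift: bump in z
    g,fp,_=geom();q1,e=ik(np.array(pos),R,g,fp,q0); print('target q',q1.round(2),e)
    qs=np.array(r.observe()['joints'] if s0 is None else s0);rows=[];P=[]
    for i in range(n+1):
        q=qs+(q1-qs)*i/n;P.append((fp(g,q),fk0(q)))
    for (a,A),(b,B) in zip(P,P[1:]):
        rows.append([np.round(A.inv().apply(b-a),4).tolist(),np.round(np.degrees((A.inv()*B).as_rotvec()),2).tolist()])
    print('minz',min(p[0][2] for p in P)); print(json.dumps(rows)); return q1
E
python3 - <<'E'
from h import *
c=cam('top');print(np.round([d['point'] for d in spotter.search_frame('top','holder')[:1]],3))
R=pl(97);tt=tiptool(.148)
pos=np.array([.553,.314,.125])-R@tt;print(pos,R)
g,fp,_=geom();s=r.observe();q=np.array(s['joints'])
Rn=np.array(s['eef_rot'])
# first lift 0.15 straight up
print('lift tool dir',Rn.T@[0,0,.15])
qs,e=ik(np.array(s['ee_pos'])+[0,0,.15],Rn,g,fp,q)
jplan(pos,R,[0,.6,1.3,1,1.6,-.5],24,s0=qs)
E
```

```text
[[0.465 0.297 0.009]]
[0.55354841 0.30953354 0.273     ] [[-0.06093467  0.99254615 -0.10554195]
 [ 0.49627308  0.12186934  0.85957018]
 [ 0.8660254   0.         -0.5       ]]
lift tool dir [-0.07508716 -0.00043954 -0.12985271]
target q [-0.01  0.54  1.43  1.04  1.49 -0.41] 6.904776750360497e-11
minz 0.1735105040381514
[[[-0.0171, -0.0047, 0.0064], [0.37, -1.11, -7.82]], [[-0.0164, -0.0065, 0.0067], [0.48, -1.08, -7.8]], [[-0.0154, -0.0081, 0.007], [0.59, -1.03, -7.78]], [[-0.0143, -0.0096, 0.0072], [0.7, -0.97, -7.76]], [[-0.0131, -0.011, 0.0075], [0.8, -0.9, -7.74]], [[-0.0117, -0.0122, 0.0077], [0.9, -0.82, -7.72]], [[-0.0103, -0.0132, 0.008], [0.98, -0.73, -7.7]], [[-0.0087, -0.0141, 0.0082], [1.06, -0.63, -7.67]], [[-0.0071, -0.0147, 0.0085], [1.13, -0.52, -7.65]], [[-0.0055, -0.0152, 0.0087], [1.19, -0.4, -7.63]], [[-0.0038, -0.0155, 0.0089], [1.23, -0.28, -7.6]], [[-0.0022, -0.0156, 0.0091], [1.27, -0.15, -7.58]], [[-0.0005, -0.0156, 0.0093], [1.28, -0.01, -7.55]], [[0.001, -0.0153, 0.0095], [1.29, 0.13, -7.53]], [[0.0026, -0.015, 0.0097], [1.27, 0.27, -7.5]], [[0.004, -0.0144, 0.0098], [1.24, 0.41, -7.47]], [[0.0054, -0.0138, 0.01], [1.2, 0.54, -7.45]], [[0.0066, -0.013, 0.0101], [1.14, 0.67, -7.42]], [[0.0078, -0.0121, 0.0103], [1.07, 0.8, -7.39]], [[0.0088, -0.0111, 0.0104], [0.98, 0.91, -7.37]], [[0.0097, -0.01, 0.0105], [0.87, 1.02, -7.34]], [[0.0105, -0.0089, 0.0106], [0.76, 1.11, -7.31]], [[0.0112, -0.0077, 0.0107], [0.63, 1.2, -7.28]], [[0.0117, -0.0065, 0.0108], [0.5, 1.26, -7.25]]]
```

Request:
{"api": "play_rows", "payload": {"rows": [[[-0.0125,0,-0.0216],[0,0,0],0.2],[[-0.0125,0,-0.0216],[0,0,0],0.2],[[-0.0125,0,-0.0216],[0,0,0],0.2],[[-0.0125,0,-0.0216],[0,0,0],0.2],[[-0.0125,0,-0.0216],[0,0,0],0.2],[[-0.0125,0,-0.0216],[0,0,0],0.2]]}}

```text
clock: 10.25
ee_pos: [0.5991, -0.1039, 0.1739]
eef_rot: [[0.06, -0.998, -0.032], [-0.864, -0.068, 0.5], [-0.501, -0.002, -0.866]]
ft_force: [0.4, -0.3, -1.5]
width: 0.028
grasp_force: 29.9
```

Request:
{"api": "play_rows", "payload": {"rows": [[[-0.0171,-0.0047,0.0064],[0.37,-1.11,-7.82],0.2],[[-0.0164,-0.0065,0.0067],[0.48,-1.08,-7.8],0.2],[[-0.0154,-0.0081,0.007],[0.59,-1.03,-7.78],0.2],[[-0.0143,-0.0096,0.0072],[0.7,-0.97,-7.76],0.2],[[-0.0131,-0.011,0.0075],[0.8,-0.9,-7.74],0.2],[[-0.0117,-0.0122,0.0077],[0.9,-0.82,-7.72],0.2],[[-0.0103,-0.0132,0.008],[0.98,-0.73,-7.7],0.2],[[-0.0087,-0.0141,0.0082],[1.06,-0.63,-7.67],0.2],[[-0.0071,-0.0147,0.0085],[1.13,-0.52,-7.65],0.2],[[-0.0055,-0.0152,0.0087],[1.19,-0.4,-7.63],0.2],[[-0.0038,-0.0155,0.0089],[1.23,-0.28,-7.6],0.2],[[-0.0022,-0.0156,0.0091],[1.27,-0.15,-7.58],0.2]]}}

```text
clock: 11.45
ee_pos: [0.6084, 0.114, 0.2165]
eef_rot: [[0.994, 0.102, -0.029], [0.093, -0.706, 0.702], [0.051, -0.7, -0.712]]
ft_force: [-0.4, 0.6, -1.6]
width: 0.0278
grasp_force: 29.9
```

Request:
{"api": "play_rows", "payload": {"rows": [[[-0.0005,-0.0156,0.0093],[1.28,-0.01,-7.55],0.2],[[0.001,-0.0153,0.0095],[1.29,0.13,-7.53],0.2],[[0.0026,-0.015,0.0097],[1.27,0.27,-7.5],0.2],[[0.004,-0.0144,0.0098],[1.24,0.41,-7.47],0.2],[[0.0054,-0.0138,0.01],[1.2,0.54,-7.45],0.2],[[0.0066,-0.013,0.0101],[1.14,0.67,-7.42],0.2],[[0.0078,-0.0121,0.0103],[1.07,0.8,-7.39],0.2],[[0.0088,-0.0111,0.0104],[0.98,0.91,-7.37],0.2],[[0.0097,-0.01,0.0105],[0.87,1.02,-7.34],0.2],[[0.0105,-0.0089,0.0106],[0.76,1.11,-7.31],0.2],[[0.0112,-0.0077,0.0107],[0.63,1.2,-7.28],0.2],[[0.0117,-0.0065,0.0108],[0.5,1.26,-7.25],0.2]]}}

```text
clock: 12.65
ee_pos: [0.5527, 0.3101, 0.2723]
eef_rot: [[-0.065, 0.992, -0.106], [0.496, 0.125, 0.86], [0.866, 0.004, -0.5]]
ft_force: [0.1, -0.3, -1.3]
width: 0.0278
grasp_force: 29.9
```

Run:
```python
from h import *
st();s=r.observe();R=np.array(s['eef_rot']);tt=tiptool(.148);tip=np.array(s['ee_pos'])+R@tt
ct=cam('top');cs=cam('side')
print('tip',tip,proj(ct,tip),proj(cs,tip)); print('axisdir',R@(tiptool(1,0)))
a=ct['pixels'][150:270,80:190];b=cs['pixels'][90:200,180:290]
im=np.hstack([cv2.resize(a,(400,436),interpolation=2),cv2.resize(b,(400,436),interpolation=2)])
cv2.imwrite('pics/hov1.png',im[:,:,::-1])
```

```text
12.65 [0.5527 0.3101 0.2723] 
 [[-0.0653  0.9922 -0.1062]
 [ 0.4955  0.1246  0.8596]
 [ 0.8661  0.0035 -0.4998]] [-0.0126  0.5366  1.4301  1.0379  1.4859 -0.4132] [ 0.1267 -0.2681 -1.3139] 0.027811153247557462 29.89645072259009
tip [0.5526 0.3146 0.1243] (np.float64(108.63254792290417), np.float64(179.8545924293225)) (np.float64(249.3080622232481), np.float64(109.03245711191913))
axisdir [ 0.0035  0.0007 -1.    ]
```

View pics/hov1.png

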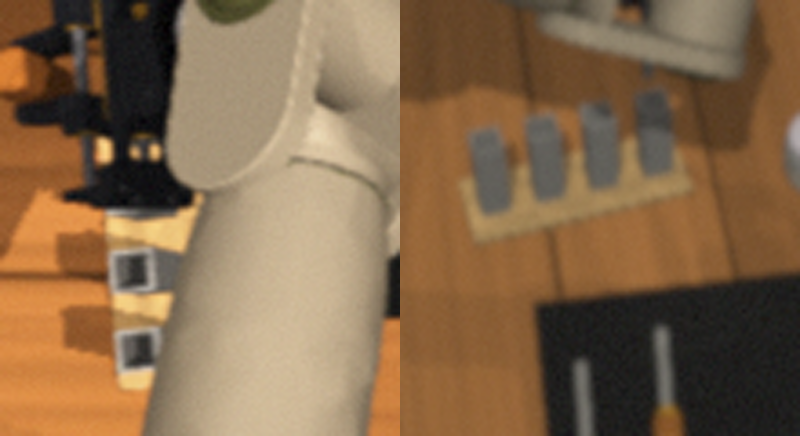

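Request:
{"api": "play_rows", "payload": {"rows": [[[-0.0173,0,0.01],[0,0,0],0.2],[[-0.0173,0,0.01],[0,0,0],0.2],[[-0.0173,0,0.01],[0,0,0],0.2],[[-0.013,0,0.0075],[0,0,0],0.2],[[-0.013,0,0.0075],[0,0,0],0.2]]}}

```text
clock: 13.25
ee_pos: [0.5533, 0.309, 0.1815]
eef_rot: [[-0.059, 0.993, -0.105], [0.497, 0.12, 0.859], [0.866, -0.002, -0.501]]
ft_force: [0.1, -0.1, -2.2]
width: 0.0278
grasp_force: 29.9
```

Request:
{"api": "play_rows", "payload": {"rows": [[[-0.0069,0,0.004],[0,0,0],0.2],[[-0.0035,0,0.002],[0,0,0],0.2],[[-0.0026,0,0.0015],[0,0,0],0.2],[[-0.0026,0,0.0015],[0,0,0],0.2],[[0,0,0],[0,0,0],0.2]]}}

```text
clock: 13.75
ee_pos: [0.5531, 0.3095, 0.1645]
eef_rot: [[-0.061, 0.993, -0.106], [0.497, 0.122, 0.859], [0.866, -0.0, -0.5]]
ft_force: [0.3, -0.4, -1.8]
width: 0.0278
grasp_force: 29.9
```

Request:
{"api": "play_rows", "payload": {"rows": [[[-0.0017,0,0.001],[0,0,0],0.2],[[-0.0017,0,0.001],[0,0,0],0.2],[[-0.001,0,0.0005],[0,0,0],0.2],[[0,0,0],[0,0,0],0.2]]}}

```text
clock: 14.15
ee_pos: [0.5531, 0.3095, 0.1597]
eef_rot: [[-0.061, 0.993, -0.105], [0.496, 0.122, 0.86], [0.866, 0.0, -0.5]]
ft_force: [0.5, 0.0, 0.4]
width: 0.0277
grasp_force: 29.9
```

Request:
{"api": "play_rows", "payload": {"rows": [[[0,0,0],[0,0,0],0.45],[[0,0,0],[0,0,0],0.45],[[0,0,0],[0,0,0],0.45],[[0,0,-0.01],[0,0,0],0.45],[[0,0,-0.03],[0,0,0],0.45],[[0,0,-0.04],[0,0,0],0.45],[[0,0,-0.04],[0,0,0],0.45],[[0,0,-0.04],[0,0,0],0.45]]}}

```text
clock: 14.95
ee_pos: [0.5699, 0.1701, 0.2406]
eef_rot: [[-0.061, 0.993, -0.105], [0.497, 0.121, 0.859], [0.866, -0.0, -0.501]]
ft_force: [0.1, 0.6, -0.2]
width: 0.0396
grasp_force: 0.0
```

Run:
```python
from h import *
ct=cam('top');cs=cam('side')
for d in drivers(ct):print(d)
a=ct['pixels'][150:270,80:190];b=cs['pixels'][60:200,170:310]
im=np.hstack([cv2.resize(a,(400,436),interpolation=2),cv2.resize(b,(400,400),interpolation=2)[:436] if 0 else cv2.resize(b,(400,436),interpolation=2)])
cv2.imwrite('pics/rel1.png',im[:,:,::-1])
# next pick: B, grip 62mm from mid
yaw=84.6
mid=np.array([.5105,-.0603])+0*1
t=np.array([np.cos(np.radians(yaw)),np.sin(np.radians(yaw))])
m=np.array([.511,-.013]);m[0]=.5107-.0603*0+t[0]/t[1]*(.0603-.013);print('mid',m)
G=m-.060*t;print('grip',G)
jplan([*G,.15],gp(yaw),[-.5,.7,1.3,.45,1.3,2.3],24)
```

```text
(array([559.9, -52.8]), array([312.1, 139.6]), np.float64(96.6), np.float64(0.409), np.float64(0.709), np.float64(-0.141), np.float64(0.138), 577, 6189)
mid [ 0.51517117 -0.013     ]
grip [ 0.50952467 -0.07273372]
target q [-0.58  0.47  1.64  0.47  1.32  2.47] 1.9984014443252818e-14
minz 0.15000000000000122
[[[-0.0089, -0.0015, -0.0061], [-0.67, -1.22, 7.9]], [[-0.0092, -0.0003, -0.006], [-0.8, -1.13, 7.9]], [[-0.0093, 0.0008, -0.0059], [-0.93, -1.02, 7.9]], [[-0.0092, 0.002, -0.0057], [-1.03, -0.9, 7.9]], [[-0.009, 0.0031, -0.0056], [-1.13, -0.77, 7.89]], [[-0.0087, 0.0042, -0.0055], [-1.2, -0.63, 7.89]], [[-0.0082, 0.0053, -0.0053], [-1.26, -0.48, 7.88]], [[-0.0075, 0.0064, -0.0052], [-1.3, -0.33, 7.88]], [[-0.0068, 0.0073, -0.0051], [-1.32, -0.17, 7.88]], [[-0.0059, 0.0081, -0.0049], [-1.32, -0.02, 7.87]], [[-0.0049, 0.0089, -0.0048], [-1.31, 0.14, 7.87]], [[-0.0038, 0.0095, -0.0046], [-1.27, 0.29, 7.86]], [[-0.0026, 0.0099, -0.0045], [-1.23, 0.43, 7.85]], [[-0.0014, 0.0103, -0.0043], [-1.16, 0.57, 7.85]], [[-0.0001, 0.0104, -0.0042], [-1.08, 0.69, 7.84]], [[0.0011, 0.0104, -0.004], [-0.99, 0.81, 7.83]], [[0.0024, 0.0103, -0.0039], [-0.88, 0.91, 7.83]], [[0.0036, 0.0099, -0.0037], [-0.76, 1.0, 7.82]], [[0.0048, 0.0095, -0.0035], [-0.64, 1.08, 7.81]], [[0.006, 0.0089, -0.0034], [-0.51, 1.14, 7.8]], [[0.007, 0.0081, -0.0032], [-0.37, 1.18, 7.79]], [[0.0079, 0.0072, -0.0031], [-0.23, 1.21, 7.79]], [[0.0088, 0.0062, -0.0029], [-0.09, 1.22, 7.78]], [[0.0095, 0.0052, -0.0028], [0.05, 1.22, 7.77]]]
```

View pics/rel1.png

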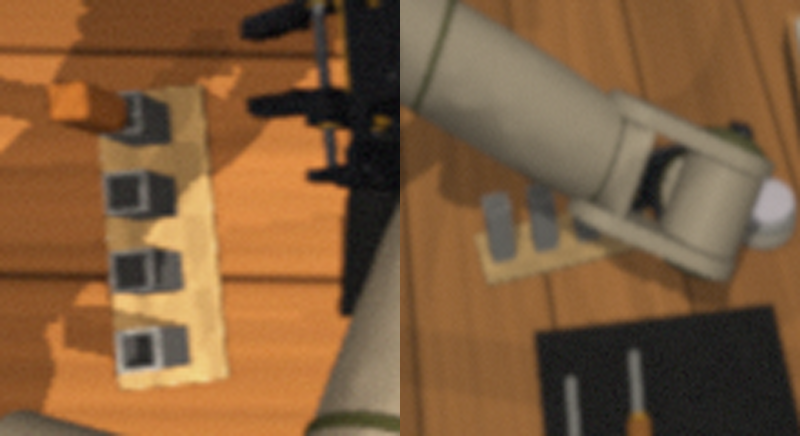

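Request:
{"api": "play_rows", "payload": {"rows": [[[-0.0089,-0.0015,-0.0061],[-0.67,-1.22,7.9],0.6],[[-0.0092,-0.0003,-0.006],[-0.8,-1.13,7.9],0.6],[[-0.0093,0.0008,-0.0059],[-0.93,-1.02,7.9],0.6],[[-0.0092,0.002,-0.0057],[-1.03,-0.9,7.9],0.6],[[-0.009,0.0031,-0.0056],[-1.13,-0.77,7.89],0.6],[[-0.0087,0.0042,-0.0055],[-1.2,-0.63,7.89],0.6],[[-0.0082,0.0053,-0.0053],[-1.26,-0.48,7.88],0.6],[[-0.0075,0.0064,-0.0052],[-1.3,-0.33,7.88],0.6],[[-0.0068,0.0073,-0.0051],[-1.32,-0.17,7.88],0.6],[[-0.0059,0.0081,-0.0049],[-1.32,-0.02,7.87],0.6],[[-0.0049,0.0089,-0.0048],[-1.31,0.14,7.87],0.6],[[-0.0038,0.0095,-0.0046],[-1.27,0.29,7.86],0.6]]}}

```text
clock: 16.25
ee_pos: [0.5528, 0.0507, 0.1872]
eef_rot: [[1.0, -0.013, 0.002], [-0.011, -0.71, 0.705], [-0.008, -0.705, -0.71]]
ft_force: [-0.0, -0.2, 1.1]
width: 0.0531
grasp_force: 0.0
```

Request:
{"api": "play_rows", "payload": {"rows": [[[-0.0026,0.0099,-0.0045],[-1.23,0.43,7.85],0.6],[[-0.0014,0.0103,-0.0043],[-1.16,0.57,7.85],0.6],[[-0.0001,0.0104,-0.0042],[-1.08,0.69,7.84],0.6],[[0.0011,0.0104,-0.004],[-0.99,0.81,7.83],0.6],[[0.0024,0.0103,-0.0039],[-0.88,0.91,7.83],0.6],[[0.0036,0.0099,-0.0037],[-0.76,1.0,7.82],0.6],[[0.0048,0.0095,-0.0035],[-0.64,1.08,7.81],0.6],[[0.006,0.0089,-0.0034],[-0.51,1.14,7.8],0.6],[[0.007,0.0081,-0.0032],[-0.37,1.18,7.79],0.6],[[0.0079,0.0072,-0.0031],[-0.23,1.21,7.79],0.6],[[0.0088,0.0062,-0.0029],[-0.09,1.22,7.78],0.6],[[0.0095,0.0052,-0.0028],[0.05,1.22,7.77],0.6]]}}

```text
clock: 17.45
ee_pos: [0.5079, -0.0691, 0.1472]
eef_rot: [[-0.086, -0.996, 0.04], [-0.862, 0.094, 0.498], [-0.5, 0.008, -0.866]]
ft_force: [0.5, -0.1, -0.6]
width: 0.0529
grasp_force: 0.0
```

Run:
```python
from h import *
st();plan([.5095,-.0727,.0235],gp(84.6),6)
c=cam('top');print(proj(c,r.observe()['ee_pos']))
```

```text
17.45 [ 0.5079 -0.0691  0.1472] 
 [[-0.0857 -0.9955  0.04  ]
 [-0.8618  0.0942  0.4984]
 [-0.4999  0.0082 -0.866 ]] [-0.5769  0.4761  1.6468  0.4714  1.3167  2.4714] [ 0.516  -0.0594 -0.6285] 0.05289052032074825 0.0
perrow turn deg [ 0.07 -0.   -0.04]
   [0.0108, -0.0005, 0.0176]
   [0.0108, -0.0005, 0.0176]
   [0.0108, -0.0004, 0.0176]
   [0.0108, -0.0004, 0.0176]
   [0.0108, -0.0004, 0.0176]
   [0.0108, -0.0003, 0.0176]
(np.float64(251.86322836536692), np.float64(198.1001193556565))
```

Request:
{"api": "play_rows", "payload": {"rows": [[[0.0108,-0.0005,0.0176],[0,0,0],0.6],[[0.0108,-0.0005,0.0176],[0,0,0],0.6],[[0.0108,-0.0004,0.0176],[0,0,0],0.6],[[0.0108,-0.0004,0.0176],[0,0,0],0.6],[[0.0108,-0.0004,0.0176],[0,0,0],0.6],[[0.0108,-0.0003,0.0176],[0,0,0],0.6],[[0,0,0],[0,0,0],0.6],[[0,0,0],[0,0,0],0.2],[[0,0,0],[0,0,0],0.2],[[0,0,0],[0,0,0],0.2],[[0,0,0],[0,0,0],0.2],[[0,0,0],[0,0,0],0.2]]}}

```text
clock: 18.7
ee_pos: [0.5099, -0.0723, 0.0237]
eef_rot: [[-0.08, -0.996, 0.041], [-0.862, 0.089, 0.499], [-0.501, 0.005, -0.866]]
ft_force: [-0.4, 1.3, 2.0]
width: 0.028
grasp_force: 30.0
```

```bash
cat >> h.py <<'E'
def toplace(mid,yaw,cup,az,tipz=.125,n=24,lift=.17):
    s=r.observe();R=np.array(s['eef_rot']);p=np.array(s['ee_pos'])
    t=np.array([np.cos(np.radians(yaw)),np.sin(np.radians(yaw)),0])
    lt=(np.array([*mid,0])-p)@t+.1
    tt=R.T@(lt*t+np.array([0,0,.019-p[2]])); np.save('tt.npy',tt)
    # place rotation: exact so that shank is vertical
    ax=R.T@t; Rp=pl(az); cur=Rp@ax; Rp=Ro.align_vectors([[0,0,-1]],[cur])[0].as_matrix()@Rp
    pos=np.array([*cup,tipz])-Rp@tt; print('lt',lt,'pos',pos); print('lift',(R.T@[0,0,lift/6]).round(4))
    g,fp,_=geom();qs,e=ik(p+[0,0,lift],R,g,fp,s['joints']); jplan(pos,Rp,[0,.6,1.3,1,1.6,-.5],n,s0=qs)
def tipnow():
    s=r.observe();R=np.array(s['eef_rot']);tt=np.load('tt.npy');return np.array(s['ee_pos'])+R@tt
E
python3 - <<'E'
from h import *
st();toplace([.5152,-.013],84.6,[.4336,.2988],97)
E
```

```text
18.7 [ 0.5099 -0.0723  0.0237] 
 [[-0.0798 -0.996   0.0405]
 [-0.8619  0.0893  0.4991]
 [-0.5007  0.0049 -0.8656]] [-0.5803  0.6834  1.7001  0.5192  1.0886  2.3301] [-0.3645  1.2897  1.9981] 0.02802717034901498 29.954504533088766
lt 0.15952437313492468 pos [0.4342 0.2941 0.2845]
lift [-0.0142  0.0001 -0.0245]
target q [-0.05  0.28  1.78  1.03  1.46 -0.51] 2.232047879857646e-12
minz 0.19374602096355098
[[[-0.0161, -0.0004, 0.006], [0.04, -1.21, -8.05]], [[-0.0158, -0.0021, 0.0062], [0.18, -1.2, -8.04]], [[-0.0153, -0.0038, 0.0064], [0.31, -1.19, -8.02]], [[-0.0146, -0.0054, 0.0066], [0.44, -1.15, -8.01]], [[-0.0138, -0.007, 0.0068], [0.57, -1.11, -7.99]], [[-0.0128, -0.0083, 0.007], [0.69, -1.05, -7.98]], [[-0.0117, -0.0096, 0.0072], [0.81, -0.97, -7.96]], [[-0.0105, -0.0107, 0.0074], [0.92, -0.88, -7.94]], [[-0.0092, -0.0117, 0.0075], [1.02, -0.78, -7.93]], [[-0.0077, -0.0124, 0.0077], [1.1, -0.66, -7.91]], [[-0.0063, -0.0131, 0.0079], [1.18, -0.54, -7.89]], [[-0.0048, -0.0135, 0.008], [1.24, -0.4, -7.87]], [[-0.0033, -0.0138, 0.0081], [1.29, -0.26, -7.85]], [[-0.0017, -0.0139, 0.0083], [1.32, -0.12, -7.83]], [[-0.0002, -0.0138, 0.0084], [1.33, 0.04, -7.81]], [[0.0012, -0.0136, 0.0085], [1.32, 0.19, -7.79]], [[0.0026, -0.0133, 0.0086], [1.3, 0.34, -7.77]], [[0.004, -0.0127, 0.0087], [1.26, 0.49, -7.75]], [[0.0052, -0.0121, 0.0088], [1.2, 0.64, -7.73]], [[0.0064, -0.0114, 0.0089], [1.12, 0.78, -7.71]], [[0.0075, -0.0105, 0.009], [1.03, 0.91, -7.69]], [[0.0084, -0.0095, 0.009], [0.92, 1.03, -7.67]], [[0.0093, -0.0085, 0.0091], [0.8, 1.13, -7.65]], [[0.01, -0.0074, 0.0091], [0.66, 1.22, -7.62]]]
```

Request:
{"api": "play_rows", "payload": {"rows": [[[-0.0142,0,-0.0245],[0,0,0],0.2],[[-0.0142,0,-0.0245],[0,0,0],0.2],[[-0.0142,0,-0.0245],[0,0,0],0.2],[[-0.0142,0,-0.0245],[0,0,0],0.2],[[-0.0142,0,-0.0245],[0,0,0],0.2],[[-0.0142,0,-0.0245],[0,0,0],0.2]]}}

```text
clock: 19.3
ee_pos: [0.5105, -0.0723, 0.1945]
eef_rot: [[-0.08, -0.996, 0.04], [-0.862, 0.09, 0.499], [-0.5, 0.005, -0.866]]
ft_force: [0.1, 0.1, -0.4]
width: 0.0275
grasp_force: 30.0
```

Request:
{"api": "play_rows", "payload": {"rows": [[[-0.0161,-0.0004,0.006],[0.04,-1.21,-8.05],0.2],[[-0.0158,-0.0021,0.0062],[0.18,-1.2,-8.04],0.2],[[-0.0153,-0.0038,0.0064],[0.31,-1.19,-8.02],0.2],[[-0.0146,-0.0054,0.0066],[0.44,-1.15,-8.01],0.2],[[-0.0138,-0.007,0.0068],[0.57,-1.11,-7.99],0.2],[[-0.0128,-0.0083,0.007],[0.69,-1.05,-7.98],0.2],[[-0.0117,-0.0096,0.0072],[0.81,-0.97,-7.96],0.2],[[-0.0105,-0.0107,0.0074],[0.92,-0.88,-7.94],0.2],[[-0.0092,-0.0117,0.0075],[1.02,-0.78,-7.93],0.2],[[-0.0077,-0.0124,0.0077],[1.1,-0.66,-7.91],0.2],[[-0.0063,-0.0131,0.0079],[1.18,-0.54,-7.89],0.2],[[-0.0048,-0.0135,0.008],[1.24,-0.4,-7.87],0.2]]}}

```text
clock: 20.5
ee_pos: [0.5025, 0.1246, 0.2337]
eef_rot: [[0.999, 0.031, 0.008], [0.016, -0.708, 0.706], [0.028, -0.705, -0.708]]
ft_force: [0.4, -0.2, -1.1]
width: 0.0282
grasp_force: 29.9
```

Request:
{"api": "play_rows", "payload": {"rows": [[[-0.0033,-0.0138,0.0081],[1.29,-0.26,-7.85],0.2],[[-0.0017,-0.0139,0.0083],[1.32,-0.12,-7.83],0.2],[[-0.0002,-0.0138,0.0084],[1.33,0.04,-7.81],0.2],[[0.0012,-0.0136,0.0085],[1.32,0.19,-7.79],0.2],[[0.0026,-0.0133,0.0086],[1.3,0.34,-7.77],0.2],[[0.004,-0.0127,0.0087],[1.26,0.49,-7.75],0.2],[[0.0052,-0.0121,0.0088],[1.2,0.64,-7.73],0.2],[[0.0064,-0.0114,0.0089],[1.12,0.78,-7.71],0.2],[[0.0075,-0.0105,0.009],[1.03,0.91,-7.69],0.2],[[0.0084,-0.0095,0.009],[0.92,1.03,-7.67],0.2],[[0.0093,-0.0085,0.0091],[0.8,1.13,-7.65],0.2],[[0.01,-0.0074,0.0091],[0.66,1.22,-7.62],0.2]]}}

```text
clock: 21.7
ee_pos: [0.4348, 0.2945, 0.2842]
eef_rot: [[-0.07, 0.992, -0.103], [0.495, 0.124, 0.86], [0.866, 0.009, -0.5]]
ft_force: [-0.9, 0.4, -1.5]
width: 0.0272
grasp_force: 30.0
```

```bash
cat >> h.py <<'E'
def look(name,uv=None):
    ct=cam('top');cs=cam('side')
    a=ct['pixels'][150:270,80:190];b=cs['pixels'][70:180,180:290]
    im=np.hstack([cv2.resize(a,(400,436),interpolation=2),cv2.resize(b,(400,400),interpolation=2)[:400]]) if 0 else np.hstack([cv2.resize(a,(400,436),interpolation=2),cv2.resize(b,(400,436),interpolation=2)])
    cv2.imwrite('pics/%s.png'%name,im[:,:,::-1]); return ct,cs
E
python3 - <<'E'
from h import *
st();ct,cs=look('hov2');t=tipnow();print('tip',t,proj(ct,t),proj(cs,t))
E
```

```text
21.7 [0.4348 0.2945 0.2842] 
 [[-0.07    0.9922 -0.1032]
 [ 0.4955  0.1244  0.8597]
 [ 0.8658  0.009  -0.5003]] [-0.05    0.2807  1.7812  1.0321  1.4634 -0.5174] [-0.8747  0.388  -1.5421] 0.027239332154181745 29.952729366486892
tip [0.4339 0.2995 0.1246] (np.float64(112.43785134366561), np.float64(224.2599351713344)) (np.float64(218.48671833723256), np.float64(115.46265981505032))
```

View pics/hov2.png

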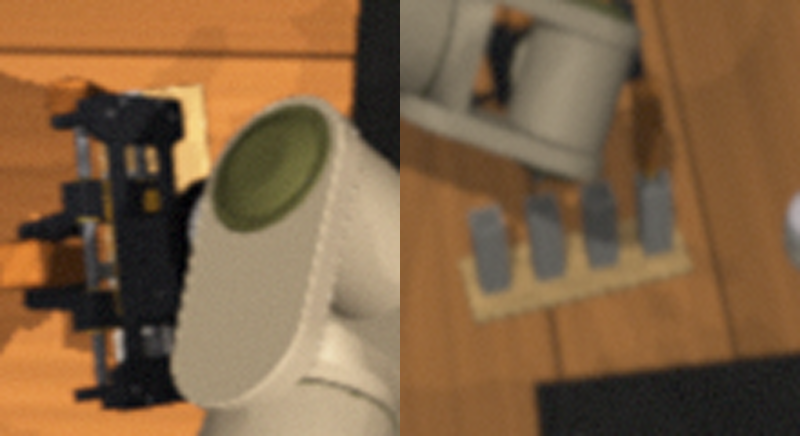

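Request:
{"api": "play_rows", "payload": {"rows": [[[-0.0173,0,0.01],[0,0,0],0.2],[[-0.0173,0,0.01],[0,0,0],0.2],[[-0.0173,0,0.01],[0,0,0],0.2],[[-0.013,0,0.0075],[0,0,0],0.2],[[-0.013,0,0.0075],[0,0,0],0.2],[[-0.0069,0,0.004],[0,0,0],0.2],[[-0.0035,0,0.002],[0,0,0],0.2],[[-0.0026,0,0.0015],[0,0,0],0.2],[[-0.0026,0,0.0015],[0,0,0],0.2],[[0,0,0],[0,0,0],0.2]]}}

```text
clock: 22.8
ee_pos: [0.4358, 0.294, 0.1762]
eef_rot: [[-0.064, 0.993, -0.103], [0.497, 0.121, 0.859], [0.866, 0.004, -0.501]]
ft_force: [0.3, -0.2, -1.0]
width: 0.0275
grasp_force: 30.0
```

Request:
{"api": "play_rows", "payload": {"rows": [[[-0.0017,0,0.001],[0,0,0],0.2],[[-0.0009,0,0.0005],[0,0,0],0.2],[[-0.0009,0,0.0005],[0,0,0],0.2],[[0,0,0],[0,0,0],0.2]]}}

```text
clock: 23.2
ee_pos: [0.4358, 0.294, 0.1721]
eef_rot: [[-0.065, 0.993, -0.103], [0.497, 0.121, 0.86], [0.866, 0.004, -0.501]]
ft_force: [-0.1, -0.1, -0.7]
width: 0.0275
grasp_force: 30.0
```

Run:
```python
from h import *
st();print(tipnow())
```

```text
23.2 [0.4358 0.294  0.1721] 
 [[-0.0645  0.9926 -0.1027]
 [ 0.4965  0.1212  0.8595]
 [ 0.8656  0.0045 -0.5007]] [-0.0509  0.4635  1.8773  1.0751  1.3248 -0.7583] [-0.0777 -0.0926 -0.6748] 0.027530030021382178 29.954676328925416
[0.4351 0.2987 0.0126]
```

Request:
{"api": "play_rows", "payload": {"rows": [[[-0.0009,0,0.0005],[0,0,0],0.2],[[0,0,0],[0,0,0],0.45],[[0,0,0],[0,0,0],0.45],[[0,0,0],[0,0,0],0.45],[[0,0,-0.01],[0,0,0],0.45],[[0,0,-0.03],[0,0,0],0.45],[[0,0,-0.04],[0,0,0],0.45],[[0,0,-0.04],[0,0,0],0.45],[[0,0,-0.04],[0,0,0],0.45]]}}

```text
clock: 24.1
ee_pos: [0.4521, 0.1546, 0.2524]
eef_rot: [[-0.065, 0.993, -0.102], [0.497, 0.121, 0.859], [0.865, 0.005, -0.501]]
ft_force: [0.3, 0.1, -0.0]
width: 0.0399
grasp_force: 0.0
```

Run:
```python
from h import *
st();look('rel2')
jplan([.4293,-.1004,.15],gp(86.1),[-.7,.6,1.6,.45,1.2,2.3],24)
```

```text
24.1 [0.4521 0.1546 0.2524] 
 [[-0.0645  0.9927 -0.1024]
 [ 0.497   0.1209  0.8593]
 [ 0.8653  0.0046 -0.5012]] [-0.3427  0.3446  1.788   0.8887  1.6298 -0.714 ] [ 0.3273  0.0506 -0.0204] 0.03990383266515902 0.0
target q [-0.72  0.36  1.82  0.42  1.32  2.31] 3.9968028886505635e-15
minz 0.150000000000001
[[[-0.0095, 0.0003, -0.006], [-0.62, -1.24, 7.82]], [[-0.0095, 0.0015, -0.0059], [-0.76, -1.15, 7.82]], [[-0.0094, 0.0026, -0.0057], [-0.88, -1.05, 7.83]], [[-0.0091, 0.0037, -0.0056], [-0.99, -0.93, 7.83]], [[-0.0087, 0.0048, -0.0055], [-1.09, -0.8, 7.83]], [[-0.0082, 0.0059, -0.0054], [-1.17, -0.67, 7.83]], [[-0.0075, 0.0069, -0.0053], [-1.23, -0.52, 7.83]], [[-0.0067, 0.0078, -0.0052], [-1.27, -0.37, 7.83]], [[-0.0058, 0.0086, -0.005], [-1.3, -0.22, 7.83]], [[-0.0047, 0.0093, -0.0049], [-1.31, -0.07, 7.82]], [[-0.0036, 0.0099, -0.0048], [-1.3, 0.08, 7.82]], [[-0.0025, 0.0103, -0.0046], [-1.27, 0.23, 7.82]], [[-0.0012, 0.0106, -0.0045], [-1.23, 0.37, 7.82]], [[0.0, 0.0108, -0.0044], [-1.17, 0.51, 7.82]], [[0.0013, 0.0108, -0.0042], [-1.1, 0.64, 7.81]], [[0.0026, 0.0106, -0.0041], [-1.01, 0.76, 7.81]], [[0.0039, 0.0103, -0.0039], [-0.91, 0.86, 7.81]], [[0.0051, 0.0098, -0.0038], [-0.8, 0.95, 7.8]], [[0.0063, 0.0092, -0.0036], [-0.68, 1.03, 7.8]], [[0.0073, 0.0085, -0.0035], [-0.56, 1.1, 7.79]], [[0.0083, 0.0076, -0.0033], [-0.42, 1.15, 7.79]], [[0.0092, 0.0066, -0.0032], [-0.29, 1.18, 7.78]], [[0.01, 0.0055, -0.003], [-0.15, 1.2, 7.78]], [[0.0106, 0.0043, -0.0029], [-0.01, 1.2, 7.77]]]
```

View pics/rel2.png

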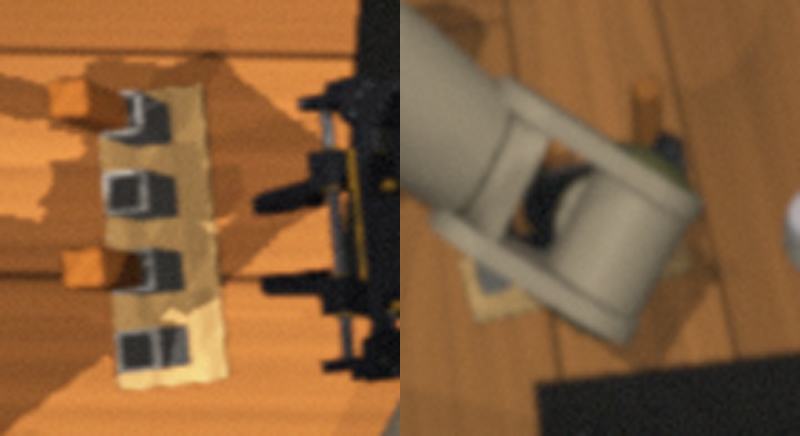

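Both drivers stand upright, with handles at crop (70,103) and (85,268), and the holder has not moved. Next is the third driver.

Request:
{"api": "play_rows", "payload": {"rows": [[[-0.0095,0.0003,-0.006],[-0.62,-1.24,7.82],0.6],[[-0.0095,0.0015,-0.0059],[-0.76,-1.15,7.82],0.6],[[-0.0094,0.0026,-0.0057],[-0.88,-1.05,7.83],0.6],[[-0.0091,0.0037,-0.0056],[-0.99,-0.93,7.83],0.6],[[-0.0087,0.0048,-0.0055],[-1.09,-0.8,7.83],0.6],[[-0.0082,0.0059,-0.0054],[-1.17,-0.67,7.83],0.6],[[-0.0075,0.0069,-0.0053],[-1.23,-0.52,7.83],0.6],[[-0.0067,0.0078,-0.0052],[-1.27,-0.37,7.83],0.6],[[-0.0058,0.0086,-0.005],[-1.3,-0.22,7.83],0.6],[[-0.0047,0.0093,-0.0049],[-1.31,-0.07,7.82],0.6],[[-0.0036,0.0099,-0.0048],[-1.3,0.08,7.82],0.6],[[-0.0025,0.0103,-0.0046],[-1.27,0.23,7.82],0.6]]}}

```text
clock: 25.4
ee_pos: [0.4558, 0.0327, 0.1928]
eef_rot: [[1.0, 0.003, -0.004], [0.005, -0.71, 0.704], [-0.0, -0.704, -0.71]]
ft_force: [-0.0, -0.3, 0.2]
width: 0.0533
grasp_force: 0.0
```

Request:
{"api": "play_rows", "payload": {"rows": [[[-0.0012,0.0106,-0.0045],[-1.23,0.37,7.82],0.6],[[0,0.0108,-0.0044],[-1.17,0.51,7.82],0.6],[[0.0013,0.0108,-0.0042],[-1.1,0.64,7.81],0.6],[[0.0026,0.0106,-0.0041],[-1.01,0.76,7.81],0.6],[[0.0039,0.0103,-0.0039],[-0.91,0.86,7.81],0.6],[[0.0051,0.0098,-0.0038],[-0.8,0.95,7.8],0.6],[[0.0063,0.0092,-0.0036],[-0.68,1.03,7.8],0.6],[[0.0073,0.0085,-0.0035],[-0.56,1.1,7.79],0.6],[[0.0083,0.0076,-0.0033],[-0.42,1.15,7.79],0.6],[[0.0092,0.0066,-0.0032],[-0.29,1.18,7.78],0.6],[[0.01,0.0055,-0.003],[-0.15,1.2,7.78],0.6],[[0.0106,0.0043,-0.0029],[-0.01,1.2,7.77],0.6]]}}

```text
clock: 26.6
ee_pos: [0.4277, -0.0968, 0.1474]
eef_rot: [[-0.064, -0.998, 0.027], [-0.863, 0.069, 0.5], [-0.501, 0.008, -0.866]]
ft_force: [-0.3, -0.4, -1.1]
width: 0.0528
grasp_force: 0.0
```

Run:
```python
from h import *
plan([.4293,-.1004,.0235],gp(86.1),6)
```

```text
perrow turn deg [ 0.06  0.01 -0.05]
   [0.0108, -0.0005, 0.0176]
   [0.0108, -0.0004, 0.0176]
   [0.0108, -0.0004, 0.0176]
   [0.0108, -0.0004, 0.0176]
   [0.0108, -0.0004, 0.0176]
   [0.0108, -0.0003, 0.0176]
```

Request:
{"api": "play_rows", "payload": {"rows": [[[0.0108,-0.0005,0.0176],[0,0,0],0.6],[[0.0108,-0.0005,0.0176],[0,0,0],0.6],[[0.0108,-0.0004,0.0176],[0,0,0],0.6],[[0.0108,-0.0004,0.0176],[0,0,0],0.6],[[0.0108,-0.0004,0.0176],[0,0,0],0.6],[[0.0108,-0.0003,0.0176],[0,0,0],0.6],[[0,0,0],[0,0,0],0.6],[[0,0,0],[0,0,0],0.2],[[0,0,0],[0,0,0],0.2],[[0,0,0],[0,0,0],0.2],[[0,0,0],[0,0,0],0.2],[[0,0,0],[0,0,0],0.2]]}}

```text
clock: 27.8
ee_pos: [0.4298, -0.1, 0.024]
eef_rot: [[-0.058, -0.998, 0.028], [-0.863, 0.064, 0.5], [-0.501, 0.005, -0.865]]
ft_force: [-0.8, 0.3, 3.1]
width: 0.0276
grasp_force: 30.0
```

Run:
```python
from h import *
st();toplace([.4334,-.0405],86.1,[.3748,.2925],97)
```

```text
27.8 [ 0.4298 -0.1     0.024 ] 
 [[-0.0578 -0.9979  0.0282]
 [-0.8635  0.0642  0.5003]
 [-0.501   0.0046 -0.8654]] [-0.7208  0.5988  1.8803  0.4703  1.0561  2.1698] [-0.804   0.2663  3.0742] 0.027615873720364826 29.985739812254906
lt 0.1595868786006433 pos [0.3754 0.2875 0.2846]
lift [-0.0142  0.0001 -0.0245]
target q [-0.08  0.15  1.94  1.02  1.46 -0.55] 6.334019975184901e-10
minz 0.19404365593532194
[[[-0.0165, -0.0032, 0.0063], [0.2, -1.12, -8.03]], [[-0.0159, -0.0048, 0.0066], [0.32, -1.11, -8.02]], [[-0.0152, -0.0064, 0.0068], [0.43, -1.08, -8.0]], [[-0.0143, -0.0078, 0.0071], [0.54, -1.05, -7.98]], [[-0.0133, -0.0092, 0.0073], [0.65, -1.0, -7.97]], [[-0.0121, -0.0104, 0.0075], [0.76, -0.94, -7.95]], [[-0.0109, -0.0114, 0.0077], [0.86, -0.87, -7.93]], [[-0.0096, -0.0123, 0.0079], [0.96, -0.79, -7.91]], [[-0.0082, -0.0131, 0.0081], [1.05, -0.7, -7.89]], [[-0.0067, -0.0137, 0.0083], [1.13, -0.59, -7.87]], [[-0.0053, -0.0142, 0.0085], [1.2, -0.48, -7.85]], [[-0.0038, -0.0145, 0.0086], [1.26, -0.35, -7.82]], [[-0.0023, -0.0146, 0.0088], [1.3, -0.22, -7.8]], [[-0.0008, -0.0146, 0.0089], [1.33, -0.08, -7.78]], [[0.0006, -0.0144, 0.0091], [1.35, 0.06, -7.75]], [[0.002, -0.0142, 0.0092], [1.35, 0.21, -7.73]], [[0.0034, -0.0137, 0.0093], [1.33, 0.36, -7.7]], [[0.0047, -0.0132, 0.0094], [1.29, 0.51, -7.68]], [[0.0059, -0.0125, 0.0095], [1.24, 0.65, -7.65]], [[0.007, -0.0118, 0.0096], [1.18, 0.79, -7.62]], [[0.008, -0.0109, 0.0096], [1.09, 0.92, -7.6]], [[0.0089, -0.01, 0.0097], [0.99, 1.05, -7.57]], [[0.0098, -0.009, 0.0097], [0.87, 1.16, -7.54]], [[0.0105, -0.0079, 0.0098], [0.74, 1.26, -7.51]]]
```

Request:
{"api": "play_rows", "payload": {"rows": [[[-0.0142,0,-0.0245],[0,0,0],0.2],[[-0.0142,0,-0.0245],[0,0,0],0.2],[[-0.0142,0,-0.0245],[0,0,0],0.2],[[-0.0142,0,-0.0245],[0,0,0],0.2],[[-0.0142,0,-0.0245],[0,0,0],0.2],[[-0.0142,0,-0.0245],[0,0,0],0.2]]}}

```text
clock: 28.4
ee_pos: [0.4303, -0.0999, 0.1948]
eef_rot: [[-0.058, -0.998, 0.028], [-0.864, 0.064, 0.5], [-0.501, 0.005, -0.866]]
ft_force: [0.8, -1.0, -1.5]
width: 0.0278
grasp_force: 30.0
```

Request:
{"api": "play_rows", "payload": {"rows": [[[-0.0165,-0.0032,0.0063],[0.2,-1.12,-8.03],0.2],[[-0.0159,-0.0048,0.0066],[0.32,-1.11,-8.02],0.2],[[-0.0152,-0.0064,0.0068],[0.43,-1.08,-8.0],0.2],[[-0.0143,-0.0078,0.0071],[0.54,-1.05,-7.98],0.2],[[-0.0133,-0.0092,0.0073],[0.65,-1.0,-7.97],0.2],[[-0.0121,-0.0104,0.0075],[0.76,-0.94,-7.95],0.2],[[-0.0109,-0.0114,0.0077],[0.86,-0.87,-7.93],0.2],[[-0.0096,-0.0123,0.0079],[0.96,-0.79,-7.91],0.2],[[-0.0082,-0.0131,0.0081],[1.05,-0.7,-7.89],0.2],[[-0.0067,-0.0137,0.0083],[1.13,-0.59,-7.87],0.2],[[-0.0053,-0.0142,0.0085],[1.2,-0.48,-7.85],0.2],[[-0.0038,-0.0145,0.0086],[1.26,-0.35,-7.82],0.2]]}}

```text
clock: 29.6
ee_pos: [0.4424, 0.1063, 0.2333]
eef_rot: [[0.999, 0.046, 0.014], [0.023, -0.712, 0.701], [0.042, -0.7, -0.713]]
ft_force: [0.4, 0.4, -1.3]
width: 0.0279
grasp_force: 30.0
```

Request:
{"api": "play_rows", "payload": {"rows": [[[-0.0023,-0.0146,0.0088],[1.3,-0.22,-7.8],0.2],[[-0.0008,-0.0146,0.0089],[1.33,-0.08,-7.78],0.2],[[0.0006,-0.0144,0.0091],[1.35,0.06,-7.75],0.2],[[0.002,-0.0142,0.0092],[1.35,0.21,-7.73],0.2],[[0.0034,-0.0137,0.0093],[1.33,0.36,-7.7],0.2],[[0.0047,-0.0132,0.0094],[1.29,0.51,-7.68],0.2],[[0.0059,-0.0125,0.0095],[1.24,0.65,-7.65],0.2],[[0.007,-0.0118,0.0096],[1.18,0.79,-7.62],0.2],[[0.008,-0.0109,0.0096],[1.09,0.92,-7.6],0.2],[[0.0089,-0.01,0.0097],[0.99,1.05,-7.57],0.2],[[0.0098,-0.009,0.0097],[0.87,1.16,-7.54],0.2],[[0.0105,-0.0079,0.0098],[0.74,1.26,-7.51],0.2]]}}

```text
clock: 30.8
ee_pos: [0.3757, 0.2881, 0.2845]
eef_rot: [[-0.069, 0.992, -0.104], [0.496, 0.125, 0.859], [0.866, 0.008, -0.5]]
ft_force: [0.8, -0.2, -1.1]
width: 0.0277
grasp_force: 30.0
```

Run:
```python
from h import *
st();ct,cs=look('hov3');t=tipnow();print('tip',t,proj(ct,t),proj(cs,t))
```

```text
30.8 [0.3757 0.2881 0.2845] 
 [[-0.0693  0.9921 -0.1043]
 [ 0.4957  0.1249  0.8594]
 [ 0.8657  0.0079 -0.5005]] [-0.0737  0.1565  1.9404  1.0242  1.4639 -0.5575] [ 0.7602 -0.206  -1.0528] 0.027710234675548902 29.98089433182031
tip [0.3747 0.2933 0.1248] (np.float64(113.82341503267406), np.float64(246.69228081917714)) (np.float64(202.82439659532423), np.float64(118.45222196312707))
```

View pics/hov3.png

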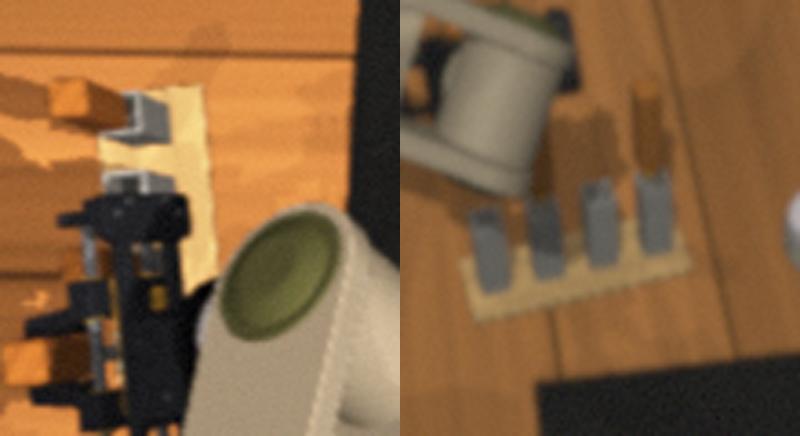

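Request:
{"api": "play_rows", "payload": {"rows": [[[-0.0173,0,0.01],[0,0,0],0.2],[[-0.0173,0,0.01],[0,0,0],0.2],[[-0.0173,0,0.01],[0,0,0],0.2],[[-0.013,0,0.0075],[0,0,0],0.2],[[-0.013,0,0.0075],[0,0,0],0.2],[[-0.0069,0,0.004],[0,0,0],0.2],[[-0.0035,0,0.002],[0,0,0],0.2],[[-0.0026,0,0.0015],[0,0,0],0.2],[[-0.0026,0,0.0015],[0,0,0],0.2],[[-0.0017,0,0.001],[0,0,0],0.2],[[-0.0017,0,0.001],[0,0,0],0.2],[[0,0,0],[0,0,0],0.2]]}}

```text
clock: 32.1
ee_pos: [0.3766, 0.2876, 0.1725]
eef_rot: [[-0.064, 0.993, -0.104], [0.497, 0.122, 0.859], [0.866, 0.004, -0.501]]
ft_force: [-0.1, -0.1, -1.7]
width: 0.0278
grasp_force: 30.0
```

Run:
```python
from h import *
print(tipnow())
```

```text
[0.37589686 0.29269014 0.012952  ]
```

Request:
{"api": "play_rows", "payload": {"rows": [[[-0.0009,0,0.0005],[0,0,0],0.2],[[-0.0009,0,0.0005],[0,0,0],0.2],[[0,0,0],[0,0,0],0.42],[[0,0,0],[0,0,0],0.42],[[0,0,0],[0,0,0],0.42],[[0,0,-0.01],[0,0,0],0.42],[[0,0,-0.03],[0,0,0],0.42],[[0,0,-0.04],[0,0,0],0.42],[[0,0,-0.04],[0,0,0],0.42],[[0,0,-0.04],[0,0,0],0.42]]}}

```text
clock: 33.1
ee_pos: [0.393, 0.1482, 0.2518]
eef_rot: [[-0.064, 0.993, -0.103], [0.497, 0.121, 0.859], [0.865, 0.004, -0.501]]
ft_force: [0.8, 0.9, 0.2]
width: 0.037
grasp_force: 0.0
```

Run:
```python
from h import *
st();look('rel3')
Rt=np.c_[[.962,.272,0],[.272,-.962,0],[0,0,-1]]
jplan([.4678,-.3525,.18],Rt,[-.85,.5,1.4,0,1.2,.45],15)
```

```text
33.1 [0.393  0.1482 0.2518] 
 [[-0.0639  0.9926 -0.1033]
 [ 0.4973  0.1215  0.8591]
 [ 0.8652  0.0035 -0.5013]] [-0.4059  0.231   1.9493  0.8484  1.6398 -0.784 ] [0.7889 0.8534 0.1574] 0.03698780072956224 0.0
target q [-0.85  0.51  1.41 -0.    1.23  0.45] 3.3306690738754696e-15
minz 0.17741378720402953
[[[-0.0224, 0.0101, -0.0181], [-0.85, -3.9, 5.05]], [[-0.023, 0.0113, -0.0179], [-1.15, -3.84, 5.09]], [[-0.0236, 0.0127, -0.0175], [-1.43, -3.75, 5.13]], [[-0.0241, 0.0142, -0.017], [-1.7, -3.65, 5.17]], [[-0.0245, 0.0158, -0.0164], [-1.96, -3.52, 5.21]], [[-0.0247, 0.0176, -0.0157], [-2.2, -3.38, 5.25]], [[-0.0247, 0.0193, -0.0148], [-2.42, -3.23, 5.28]], [[-0.0246, 0.0212, -0.0138], [-2.62, -3.07, 5.3]], [[-0.0242, 0.023, -0.0127], [-2.81, -2.89, 5.32]], [[-0.0237, 0.0248, -0.0115], [-2.98, -2.71, 5.34]], [[-0.023, 0.0266, -0.0103], [-3.14, -2.52, 5.34]], [[-0.022, 0.0284, -0.0089], [-3.27, -2.33, 5.34]], [[-0.0209, 0.03, -0.0075], [-3.4, -2.14, 5.34]], [[-0.0196, 0.0315, -0.006], [-3.51, -1.94, 5.32]], [[-0.0182, 0.0328, -0.0044], [-3.6, -1.73, 5.3]]]
```

View pics/rel3.png

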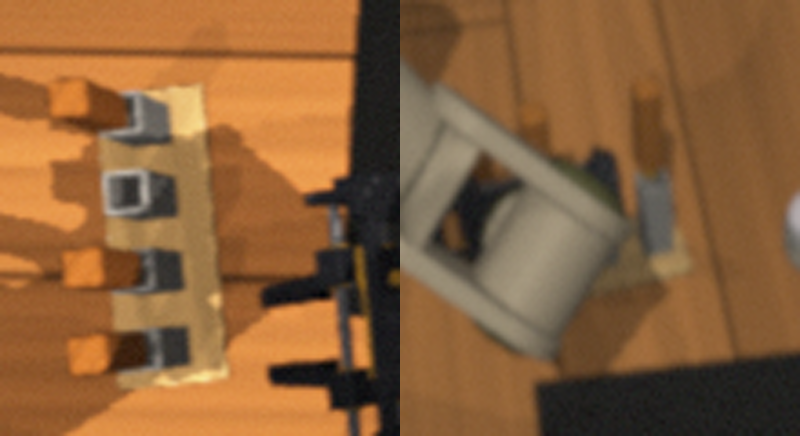

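Request:
{"api": "play_rows", "payload": {"rows": [[[-0.0224,0.0101,-0.0181],[-0.85,-3.9,5.05],0.75],[[-0.023,0.0113,-0.0179],[-1.15,-3.84,5.09],0.75],[[-0.0236,0.0127,-0.0175],[-1.43,-3.75,5.13],0.75],[[-0.0241,0.0142,-0.017],[-1.7,-3.65,5.17],0.75],[[-0.0245,0.0158,-0.0164],[-1.96,-3.52,5.21],0.75],[[-0.0247,0.0176,-0.0157],[-2.2,-3.38,5.25],0.75],[[-0.0247,0.0193,-0.0148],[-2.42,-3.23,5.28],0.75],[[-0.0246,0.0212,-0.0138],[-2.62,-3.07,5.3],0.75]]}}

```text
clock: 34.0
ee_pos: [0.4706, -0.093, 0.1858]
eef_rot: [[0.596, 0.803, 0.002], [0.708, -0.527, 0.47], [0.378, -0.279, -0.883]]
ft_force: [-0.3, 0.2, 0.5]
width: 0.0665
grasp_force: 0.0
```

Request:
{"api": "play_rows", "payload": {"rows": [[[-0.0242,0.023,-0.0127],[-2.81,-2.89,5.32],0.75],[[-0.0237,0.0248,-0.0115],[-2.98,-2.71,5.34],0.75],[[-0.023,0.0266,-0.0103],[-3.14,-2.52,5.34],0.75],[[-0.022,0.0284,-0.0089],[-3.27,-2.33,5.34],0.75],[[-0.0209,0.03,-0.0075],[-3.4,-2.14,5.34],0.75],[[-0.0196,0.0315,-0.006],[-3.51,-1.94,5.32],0.75],[[-0.0182,0.0328,-0.0044],[-3.6,-1.73,5.3],0.75],[[0,0,0],[0,0,0],0.75]]}}

```text
clock: 34.8
ee_pos: [0.4672, -0.3509, 0.1763]
eef_rot: [[0.962, 0.272, -0.005], [0.272, -0.962, 0.0], [-0.005, -0.002, -1.0]]
ft_force: [-0.3, 1.0, 0.3]
width: 0.066
grasp_force: 0.0
```

Run:
```python
from h import *
st();Rt=np.c_[[.962,.272,0],[.272,-.962,0],[0,0,-1]]
plan([.4675,-.352,.072],Rt,5)
c=cam('top');cv2.imwrite('pics/f.png',c['pixels'][:,:,::-1])
print([ (np.round(d['point'],3).tolist(),round(d['confidence'],2)) for d in spotter.search_frame('top','holder')[:2]])
```

```text
34.8 [ 0.4672 -0.3509  0.1763] 
 [[ 0.9622  0.2724 -0.0048]
 [ 0.2724 -0.9622  0.0002]
 [-0.0046 -0.0015 -1.    ]] [-0.8432  0.5097  1.4145 -0.0037  1.2207  0.453 ] [-0.3022  0.9878  0.251 ] 0.06598656926991477 0.0
perrow turn deg [-0.02  0.05  0.  ]
   [0.0001, 0.0003, 0.0209]
   [0.0001, 0.0002, 0.0209]
   [0.0001, 0.0002, 0.0209]
   [0.0, 0.0002, 0.0209]
   [0.0, 0.0002, 0.0209]
[([0.468, 0.293, 0.006], 0.69)]
```

Request:
{"api": "play_rows", "payload": {"rows": [[[0,0.0003,0.0209],[0,0,0],0.75],[[0,0.0002,0.0209],[0,0,0],0.75],[[0,0.0002,0.0209],[0,0,0],0.75],[[0,0.0002,0.0209],[0,0,0],0.75],[[0,0.0002,0.0209],[0,0,0],0.75],[[0,0,0],[0,0,0],0.75],[[0,0,0],[0,0,0],0.35],[[0,0,0],[0,0,0],0.35],[[0,0,0],[0,0,0],0.35],[[0,0,0],[0,0,0],0.35],[[0,0,0],[0,0,0],0.35]]}}

```text
clock: 36.0
ee_pos: [0.4692, -0.354, 0.0744]
eef_rot: [[0.961, 0.276, 0.002], [0.276, -0.961, -0.008], [-0.0, 0.009, -1.0]]
ft_force: [5.4, -19.7, -5.0]
width: 0.0395
grasp_force: 30.0
```

Request:
{"api": "play_rows", "payload": {"rows": [[[0,0.0015,0],[0,0,0],0.35],[[0,0.001,0],[0,0,0],0.35],[[0,0,0],[0,0,0],0.35]]}}

```text
clock: 36.3
ee_pos: [0.4693, -0.3543, 0.0741]
eef_rot: [[0.961, 0.276, -0.0], [0.276, -0.961, -0.004], [-0.001, 0.003, -1.0]]
ft_force: [1.0, -9.7, 0.4]
width: 0.039
grasp_force: 29.9
```

Now I twist clockwise, rising 10 mm over 40°.

Request:
{"api": "play_rows", "payload": {"rows": [[[0,0.0015,0],[0,0,0],0.35],[[0,0,-0.001],[0,0,4],0.35],[[0,0,-0.001],[0,0,4],0.35],[[0,0,-0.001],[0,0,4],0.35],[[0,0,-0.001],[0,0,4],0.35],[[0,0,-0.001],[0,0,4],0.35],[[0,0,0],[0,0,0],0.35]]}}

```text
clock: 37.0
ee_pos: [0.4695, -0.3546, 0.0789]
eef_rot: [[0.998, -0.07, -0.002], [-0.07, -0.998, -0.001], [-0.002, 0.001, -1.0]]
ft_force: [-0.7, -4.9, 6.7]
width: 0.0395
grasp_force: 29.9
```

Request:
{"api": "play_rows", "payload": {"rows": [[[0,0,-0.001],[0,0,4],0.35],[[0,0,-0.001],[0,0,4],0.35],[[0,0,-0.001],[0,0,4],0.35],[[0,0,-0.001],[0,0,4],0.35],[[0,0,-0.001],[0,0,4],0.35],[[0,0,-0.0005],[0,0,2],0.35],[[0,0,0],[0,0,2],0.35],[[0,0,0],[0,0,0],0.35]]}}

```text
clock: 37.8
ee_pos: [0.4695, -0.3546, 0.0838]
eef_rot: [[0.884, -0.467, -0.002], [-0.467, -0.884, -0.001], [-0.001, 0.002, -1.0]]
ft_force: [0.7, -6.9, 2.1]
width: 0.0391
grasp_force: 29.9
```

Run:
```python
from h import *
st();print(r.observe()['moment'])
```

```text
37.8 [ 0.4695 -0.3546  0.0838] 
 [[ 0.8843 -0.4669 -0.0022]
 [-0.4669 -0.8843 -0.0013]
 [-0.0013  0.0022 -1.    ]] [-0.8449  0.6261  1.4893 -0.003   1.0266  1.2133] [ 0.6969 -6.943   2.1233] 0.039062167200342134 29.918109644204378
[-0.6433 -0.2828  0.7935]
```

Request:
{"api": "play_rows", "payload": {"rows": [[[0,0,0],[0,0,0],0.75],[[0,0,0],[0,0,0],0.75],[[0,0,0],[0,0,0],0.75],[[0,0,0],[0,0,0],0.75],[[0,0,-0.03],[0,0,0],0.75],[[0,0,-0.05],[0,0,0],0.75],[[0,0,-0.05],[0,0,0],0.75],[[-0.05,0,-0.03],[0,0,0],0.75],[[-0.05,0,0],[0,0,0],0.75],[[-0.05,0,0],[0,0,0],0.75],[[-0.05,0,0],[0,0,0],0.75]]}}

```text
clock: 38.9
ee_pos: [0.2977, -0.2619, 0.2391]
eef_rot: [[0.884, -0.468, -0.004], [-0.468, -0.884, 0.002], [-0.005, 0.0, -1.0]]
ft_force: [0.3, -0.4, 1.3]
width: 0.0661
grasp_force: 0.0
```

Run:
```python
from h import *
st();ct=cam('top','ft');cs=cam('side','fs')
def red(c):
    h=hsv(c);m=((h[...,0]<6)|(h[...,0]>174))&(h[...,1]>170)&(h[...,2]>80)
    return [(a,ce.round(2)) for p,a,ce in comps(m,10)]
for n,c in(('top0',ct),('side0',cs)):
    print(n,red({'pixels':cv2.imread('pics/%s.png'%n)[:,:,::-1].copy()}),red(c))
print(proj(cs,[.468,-.353,.094]),proj(cs,[.468,-.353,.084]))
a=ct['pixels'][90:270,90:390];b=cs['pixels'][60:300,180:400]
im=np.hstack([cv2.resize(a,(420,252),interpolation=2),cv2.resize(b[:, :],(370,404),interpolation=2)[:252]]) if 0 else np.vstack([cv2.resize(a,(500,300),interpolation=2),cv2.resize(cs['pixels'][95:275,140:440],(500,300),interpolation=2)])
cv2.imwrite('pics/fin.png',im[:,:,::-1])
for th in('tin','block','tape'): print(th,[np.round(d['point'],3).tolist() for d in spotter.search_frame('top',th)[:1]])
```

```text
38.9 [ 0.2977 -0.2619  0.2391] 
 [[ 0.8836 -0.4682 -0.0043]
 [-0.4682 -0.8836  0.0023]
 [-0.0048  0.     -1.    ]] [-1.0177  0.0395  1.8646 -0.0026  1.2417  1.0412] [ 0.3308 -0.3988  1.3165] 0.06610140261569684 0.0
top0 [(np.int32(137), array([352.93, 215.75]))] [(np.int32(136), array([353.12, 215.68]))]
side0 [(np.int32(1617), array([243.8 ,  32.57])), (np.int32(107), array([255.35, 273.52]))] [(np.int32(1622), array([243.81,  32.49])), (np.int32(105), array([255.52, 273.61]))]
(np.float64(255.3755591366563), np.float64(270.9068382644842)) (np.float64(255.43028986116587), np.float64(272.5631187487067))
tin [[0.733, 0.278, 0.045]]
block [[0.747, -0.294, 0.043]]
tape [[0.784, 0.027, 0.038]]
```

View pics/fin.png

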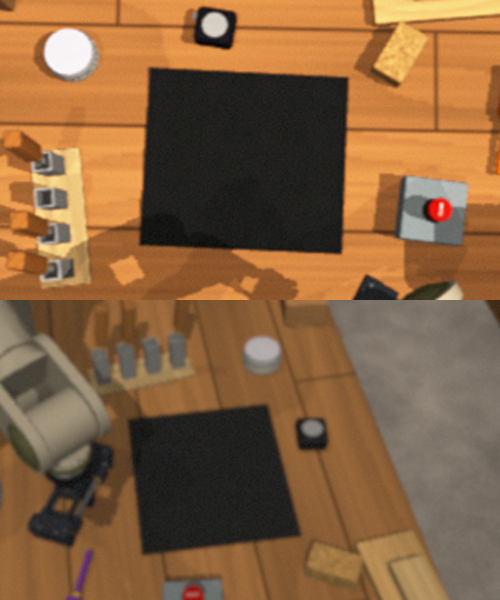

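The final view shows the mat empty and three drivers upright in the cups, with handles at (22,147), (28,222) and (25,262). The head is within 0.2 px of its starting position in both views; the full 10 mm of travel would be about 1.7 px. The tin, block and tape are in place, so I hand in.

```bash
python3 -c "
from h import *
print(workorder.sign_off())"
```

```text
the job is handed in; nothing more can be done
None
```

The job is handed in: I pressed the stop fully down, stood all three screwdrivers in the holder's cups, then twisted the stop fully out again. The final pictures show the holder on its foot, with the tin, block and tape where they started.

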